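# Complete the shoemaker's repair kit

## Robot

A 7-joint arm with a two-finger parallel gripper is mounted at the origin on the work surface. World frame = base frame: x ahead of the robot, y to its left, z up, the work surface at z = 0. Lengths are in m, angles in rad, forces in N, time in s.
With the tool pointing down it reaches from about 0.35 to 0.9 m from the base axis. Payload 7.2 kg.
Tool frame: the origin (TCP) lies midway between the tips of the shut fingers; the grasp point (between the pads) lies behind it (bot.pinch_z is the z of the grasp point in the tool frame, in m); z points along the fingers, y is the line along which they close (so a half turn about z gives the same grasp; the last joint's range is limited). The gripper opens to 88 mm and grips with 3 to 60 N. Pads are 20 mm wide; open, the fingers measure 115 mm over their backs; the gripper's body (75 mm by 178 mm) begins 61 mm behind the grasp point.
Start: joints at [1.125, 0.411, -0.013, 1.596, 0.006, 1.134, -0.082], TCP at [0.231, -0.581, 0.223] pointing down, gripper open.
Joint ranges: [-2.95, 2.95], [-0.29, 1.99], [-1.47, 1.44], [0.14, 2.54], [-1.03, 4.17], [0.13, 1.85], [-2.86, 2.86]. Speed limits (rad/s): [2.39, 2.39, 3.01, 3.01, 3.14, 3.14, 3.14].

## Interface

Orientations are given as a 3x3 rotation matrix whose columns are the frame's x, y, z axes.
In Python, from workcell import bot gives the robot as it stands. The module is installed in compiled form; this text tells all that it offers.
- The arm moves only by the shell command python3 -m creep 'ROWS' [FORCE]. ROWS is JSON, a list of rows, each an object with "dp": the shift along the tool's x, y, z normalised to -1 to 1, where 1 is 30 mm, a list of three; "delta_rot": the turn, a rotation vector about the tool's x, y, z normalised to -1 to 1, where 1 is 6 degrees, a list of three; "fingers": the opening, from 0 (shut) to 1 (fully open). A call has exactly 8 rows; each row shifts and turns the commanded pose from where the row before left it, along the tool's axes as they then stand; what a row does not reach is not made up. A row lasts 1/12 s, in which the tool goes at most 41.7 mm and 7.16 degrees, less where a joint would pass 70% of its speed; a pose out of reach is approached as far as the arm can. A call with a number of a shift or a turn outside -1 to 1 is refused whole. A call with a gripper value outside its range is refused whole. The fingers move at their own pace and stop on an object; FORCE is the grip in N (left out, the last holds). Time passes only in rows, so rows that do not move let the fingers close, or fill a call up. It gives the time, the measured TCP pose, the force, the opening and the grip force at its end, in the units of the state.
- bot.get_obs(): the state, without advancing time (a new reading comes with each control period).
- bot.grab_frame(name): name is "scene" or "side" or "wrist"; returns a dict with "pixels" (480x640x3 uint8, red, green, blue), "intrinsics" (3x3 intrinsics, pixels), "R" (3x3) and "t" (3): a world point X has camera coordinates R X + t. Camera axes: x right, y down, z forward; pixel columns grow to the right and rows downward; lengths in m; the calibration is good to about 2 mm. A picture is of the moment at which its call begins. There is no depth.
- bot.sign_off(): hands the job in; it is judged then, once.
The state is a dict: "t": time; "joint_positions": joint angles; "joint_vel": joint speeds; "joint_torque": joint torques, N m; "tool_pos": TCP position; "eef_rot": TCP orientation; "ft_force": force on the tool from outside, world axes, zero at the start; "ft_torque": the same for the moment, N m; "width": opening from 0.0 (shut) to 1.0 (fully open); "gripper_force": force on a finger pad.
Only numpy, scipy, OpenCV 4.12 (cv2) and the standard library are available. Lean on these libraries where they do the work, as an engineer would, in place of code of your own. Each camera call takes 0.05 s, during which the arm holds its last target. There are 200 camera calls.

## Task

The wooden repair-kit case must hold exactly one each of the five pieces: heel block, tack tin, dauber brush, thread spool and eyelet die. Slide its cover fully back, look at what it already holds, and stand each missing piece from the bench upright in an empty pocket, leaving what is already in the case where it is and any duplicate on the bench; only when the kit is complete slide the cover fully shut. Do not disturb the shoe last, the mug or the hammer.

Things in the scene. Friction and masses are not known exactly. Their poses are not given: they have to be found in the camera images.
- cover (a joint): the case's sliding cover, m: 0 is fully shut, 0.130 fully back; it slides along the case's +x (away from the robot) and stays where it is left; sliding friction about 2.5 N. It may start up to 12 mm ajar
- cover_grip (a point): centre of the upright grip ridge on the cover: a dark wooden bar 12 mm thick along x, 70 mm long along y, 22 mm tall, standing on the cover's flat top (from 11 mm below this point to 11 mm above). x is the way the cover slides open. Pinch it from above across x, or push it
- case: wooden case, fixed; origin under its middle; x away from the robot, y along its pocket row, z up. 140 mm (x) by 334 mm (y); inside 126 mm in x. Front and back walls stand 58 mm above the bench, ends 67 mm. Cover underside 60 mm, top 66 mm, ridge top 88 mm above the bench. Fully back, the cover lies on runners behind the case, all pockets open, the ridge 85 mm beyond the pocket row (45 mm before it when shut)
- pocket0 (a point): centre of the floor of pocket 0 (of 0 to 4, from the case's -y end to its +y end, one row, 62 mm apart); axes as the case's. A recess 58 mm (x) by 57 mm (y), 12 mm deep, in a cork insert that fills the case between the pockets and the walls; its floor is 15 mm above the bench. Any piece may go in any pocket, standing up to 40 mm tall under the cover
- pocket1 (a point): the same for pocket 1
- pocket2 (a point): the same for pocket 2
- pocket3 (a point): the same for pocket 3
- pocket4 (a point): the same for pocket 4
- heel_bench_mid (a point): middle (half-way up) of the heel that starts on the bench: shoe-heel block, dark wood on a thin black rubber tread, D-shaped seen from above (rounded to its -x, flat breast at +x): 45 mm long in x (from -22 to +23 mm), 44 mm wide in y between its parallel flat sides, 38 mm tall. Grip across y. z is up
- tin_bench_mid (a point): middle (half-way up) of the tin that starts on the bench: round closed tack tin of bare steel, diameter 44 mm, 36 mm tall, standing on its base. Grip across any diameter. z is up
- brush_bench_mid (a point): middle (half-way up) of the brush that starts on the bench: small dauber brush standing on its stiff black bristle block: light wooden back 46 mm long in x and 28 mm wide in y, 22 mm tall, over a block 42 x 24 mm, 16 mm tall; 38 mm tall in all, treated as rigid. Grip the back across y. z is up
- spool_bench_mid (a point): middle (half-way up) of the spool that starts on the bench: thread spool standing on end: wooden flanges of diameter 38 mm, grey thread wound almost flush between them, 40 mm tall. Grip across any diameter. z is up
- die_bench_mid (a point): middle (half-way up) of the die that starts on the bench: steel eyelet die: square base 44 x 44 mm, 14 mm tall (sides along x and y), with a round post of diameter 24 mm rising from its middle to 40 mm in all. Grip the post. z is up
- heel_kit_mid (a point): middle (half-way up) of the same kind of heel that may already stand in one of the case's pockets, under the cover; None if the case has none
- tin_kit_mid (a point): middle (half-way up) of the same kind of tin that may already stand in one of the case's pockets, under the cover; None if the case has none
- brush_kit_mid (a point): middle (half-way up) of the same kind of brush that may already stand in one of the case's pockets, under the cover; None if the case has none
- spool_kit_mid (a point): middle (half-way up) of the same kind of spool that may already stand in one of the case's pockets, under the cover; None if the case has none
- die_kit_mid (a point): middle (half-way up) of the same kind of die that may already stand in one of the case's pockets, under the cover; None if the case has none
- last: bystander: wooden shoe last about 220 mm long and 120 mm tall, origin under its middle
- mug: bystander: white mug, 90 mm tall, 76 mm across, origin under its middle
- hammer: bystander: hammer lying on the bench, handle towards its -x, about 0.3 m long
There are look-alikes about, which are no part of the job. What is shaped like the part that bears die_bench_mid but blue or yellow is not meant.

How it is judged:
On the way, in this order (a step that is already met when the one before it is completed fails the run):
1. the cover is slid fully back (value of joint cover above 0.122 m), for 0.2 s.
2. the kit is complete, one of each kind upright in the pockets, with the cover still back (((x of heel_kit_mid in the frame of case between -0.02 and 0.02 m and y of heel_kit_mid in the frame of case between -0.15 and 0.15 m and z of heel_kit_mid in the frame of case between 0.029 and 0.039 m and angle between heel_kit_mid's own z axis and vertical below 0.2 rad) or (x of heel_bench_mid in the frame of case between -0.02 and 0.02 m and y of heel_bench_mid in the frame of case between -0.15 and 0.15 m and z of heel_bench_mid in the frame of case between 0.029 and 0.039 m and angle between heel_bench_mid's own z axis and vertical below 0.2 rad)) and ((x of tin_kit_mid in the frame of case between -0.02 and 0.02 m and y of tin_kit_mid in the frame of case between -0.15 and 0.15 m and z of tin_kit_mid in the frame of case between 0.028 and 0.038 m and angle between tin_kit_mid's own z axis and vertical below 0.2 rad) or (x of tin_bench_mid in the frame of case between -0.02 and 0.02 m and y of tin_bench_mid in the frame of case between -0.15 and 0.15 m and z of tin_bench_mid in the frame of case between 0.028 and 0.038 m and angle between tin_bench_mid's own z axis and vertical below 0.2 rad)) and ((x of brush_kit_mid in the frame of case between -0.02 and 0.02 m and y of brush_kit_mid in the frame of case between -0.15 and 0.15 m and z of brush_kit_mid in the frame of case between 0.029 and 0.039 m and angle between brush_kit_mid's own z axis and vertical below 0.2 rad) or (x of brush_bench_mid in the frame of case between -0.02 and 0.02 m and y of brush_bench_mid in the frame of case between -0.15 and 0.15 m and z of brush_bench_mid in the frame of case between 0.029 and 0.039 m and angle between brush_bench_mid's own z axis and vertical below 0.2 rad)) and ((x of spool_kit_mid in the frame of case between -0.02 and 0.02 m and y of spool_kit_mid in the frame of case between -0.15 and 0.15 m and z of spool_kit_mid in the frame of case between 0.03 and 0.04 m and angle between spool_kit_mid's own z axis and vertical below 0.2 rad) or (x of spool_bench_mid in the frame of case between -0.02 and 0.02 m and y of spool_bench_mid in the frame of case between -0.15 and 0.15 m and z of spool_bench_mid in the frame of case between 0.03 and 0.04 m and angle between spool_bench_mid's own z axis and vertical below 0.2 rad)) and ((x of die_kit_mid in the frame of case between -0.02 and 0.02 m and y of die_kit_mid in the frame of case between -0.15 and 0.15 m and z of die_kit_mid in the frame of case between 0.03 and 0.04 m and angle between die_kit_mid's own z axis and vertical below 0.2 rad) or (x of die_bench_mid in the frame of case between -0.02 and 0.02 m and y of die_bench_mid in the frame of case between -0.15 and 0.15 m and z of die_bench_mid in the frame of case between 0.03 and 0.04 m and angle between die_bench_mid's own z axis and vertical below 0.2 rad)) and value of joint cover above 0.122 m), for 0.2 s.
3. the cover is slid fully shut (value of joint cover below 0.004 m), for 0.2 s.
At the end, for the whole second after the job is handed in: Cover shut (within 4 mm) over one of each of the five kinds, each upright (0.2 rad) on a pocket floor (within 20 mm of the row's middle line and 5 mm in height). Pieces in the case from the start are still there; their duplicates are out of it, on the bench (((x of heel_kit_mid in the frame of case between -0.02 and 0.02 m and y of heel_kit_mid in the frame of case between -0.15 and 0.15 m and z of heel_kit_mid in the frame of case between 0.029 and 0.039 m and angle between heel_kit_mid's own z axis and vertical below 0.2 rad) or (x of heel_bench_mid in the frame of case between -0.02 and 0.02 m and y of heel_bench_mid in the frame of case between -0.15 and 0.15 m and z of heel_bench_mid in the frame of case between 0.029 and 0.039 m and angle between heel_bench_mid's own z axis and vertical below 0.2 rad)) and ((x of tin_kit_mid in the frame of case between -0.02 and 0.02 m and y of tin_kit_mid in the frame of case between -0.15 and 0.15 m and z of tin_kit_mid in the frame of case between 0.028 and 0.038 m and angle between tin_kit_mid's own z axis and vertical below 0.2 rad) or (x of tin_bench_mid in the frame of case between -0.02 and 0.02 m and y of tin_bench_mid in the frame of case between -0.15 and 0.15 m and z of tin_bench_mid in the frame of case between 0.028 and 0.038 m and angle between tin_bench_mid's own z axis and vertical below 0.2 rad)) and ((x of brush_kit_mid in the frame of case between -0.02 and 0.02 m and y of brush_kit_mid in the frame of case between -0.15 and 0.15 m and z of brush_kit_mid in the frame of case between 0.029 and 0.039 m and angle between brush_kit_mid's own z axis and vertical below 0.2 rad) or (x of brush_bench_mid in the frame of case between -0.02 and 0.02 m and y of brush_bench_mid in the frame of case between -0.15 and 0.15 m and z of brush_bench_mid in the frame of case between 0.029 and 0.039 m and angle between brush_bench_mid's own z axis and vertical below 0.2 rad)) and ((x of spool_kit_mid in the frame of case between -0.02 and 0.02 m and y of spool_kit_mid in the frame of case between -0.15 and 0.15 m and z of spool_kit_mid in the frame of case between 0.03 and 0.04 m and angle between spool_kit_mid's own z axis and vertical below 0.2 rad) or (x of spool_bench_mid in the frame of case between -0.02 and 0.02 m and y of spool_bench_mid in the frame of case between -0.15 and 0.15 m and z of spool_bench_mid in the frame of case between 0.03 and 0.04 m and angle between spool_bench_mid's own z axis and vertical below 0.2 rad)) and ((x of die_kit_mid in the frame of case between -0.02 and 0.02 m and y of die_kit_mid in the frame of case between -0.15 and 0.15 m and z of die_kit_mid in the frame of case between 0.03 and 0.04 m and angle between die_kit_mid's own z axis and vertical below 0.2 rad) or (x of die_bench_mid in the frame of case between -0.02 and 0.02 m and y of die_bench_mid in the frame of case between -0.15 and 0.15 m and z of die_bench_mid in the frame of case between 0.03 and 0.04 m and angle between die_bench_mid's own z axis and vertical below 0.2 rad)) and x of heel_kit_mid in the frame of case between -0.02 and 0.02 m and y of heel_kit_mid in the frame of case between -0.15 and 0.15 m and z of heel_kit_mid in the frame of case between 0.029 and 0.039 m and angle between each of heel_kit_mid, tin_kit_mid, brush_kit_mid, spool_kit_mid, die_kit_mid's own z axis and vertical below 0.2 rad and x of tin_kit_mid in the frame of case between -0.02 and 0.02 m and y of tin_kit_mid in the frame of case between -0.15 and 0.15 m and z of tin_kit_mid in the frame of case between 0.028 and 0.038 m and x of brush_kit_mid in the frame of case between -0.02 and 0.02 m and y of brush_kit_mid in the frame of case between -0.15 and 0.15 m and z of brush_kit_mid in the frame of case between 0.029 and 0.039 m and x of spool_kit_mid in the frame of case between -0.02 and 0.02 m and y of spool_kit_mid in the frame of case between -0.15 and 0.15 m and z of spool_kit_mid in the frame of case between 0.03 and 0.04 m and x of die_kit_mid in the frame of case between -0.02 and 0.02 m and y of die_kit_mid in the frame of case between -0.15 and 0.15 m and z of die_kit_mid in the frame of case between 0.03 and 0.04 m and (z of heel_bench_mid in the frame of heel_kit_mid below -0.008 m or horizontal distance between heel_bench_mid and heel_kit_mid above 0.29 m) and (z of tin_bench_mid in the frame of tin_kit_mid below -0.008 m or horizontal distance between tin_bench_mid and tin_kit_mid above 0.29 m) and (z of brush_bench_mid in the frame of brush_kit_mid below -0.008 m or horizontal distance between brush_bench_mid and brush_kit_mid above 0.29 m) and (z of spool_bench_mid in the frame of spool_kit_mid below -0.008 m or horizontal distance between spool_bench_mid and spool_kit_mid above 0.29 m) and (z of die_bench_mid in the frame of die_kit_mid below -0.008 m or horizontal distance between die_bench_mid and die_kit_mid above 0.29 m) and height (world z) of each of heel_bench_mid, tin_bench_mid, brush_bench_mid, spool_bench_mid, die_bench_mid above 0 m and value of joint cover below 0.004 m); the robot touches nothing.
It fails at once if the last is disturbed (moved more than 30 mm) (distance of last from where it was at the start of the episode above 0.03 m).
It fails at once if the mug is disturbed (moved more than 30 mm) (distance of mug from where it was at the start of the episode above 0.03 m).
It fails at once if the hammer is disturbed (moved more than 30 mm) (distance of hammer from where it was at the start of the episode above 0.03 m).
Of heel_kit, tin_kit, brush_kit, spool_kit, die_kit only 1 to 2 are there at a start; the rules pass over those that are not, and their reading is None.
At some moment in a run one of heel_bench, tin_bench, brush_bench, spool_bench, die_bench may be knocked a few centimetres aside while the robot is not near it.
It also fails if it takes over 200 s, if anything falls off the work surface, if the arm or the gripper's body presses on something with over 40 N, if the wrist force passes 120 N, or if a joint passes its speed limit or range.

## Working session

There is one attempt and no reset: what is moved stays moved. The work goes in short steps, Python scripts to look and compute and a shell command to move; the robot and the scene stay as the last step left them, time stands still between calls to the robot, and variables do not carry over. Pictures are saved under pics/ and viewed, at most 14 in all, crops included, and the job is handed in when it is done.

```bash
mkdir -p pics; cat > h.py <<'E'
import numpy as np, cv2, json
from workcell import bot
def snap(n,f):
    d=bot.grab_frame(n); cv2.imwrite('pics/'+f+'.png',d['pixels'][:,:,::-1]); np.savez('pics/'+f+'.npz',K=d['intrinsics'],R=d['R'],t=d['t'],p=d['pixels']); return d
def load(f): 
    z=np.load('pics/'+f+'.npz'); return dict(intrinsics=z['K'],R=z['R'],t=z['t'],pixels=z['p'])
def ray(d,u,v):
    K,R,t=[np.array(d[k]) for k in('intrinsics','R','t')]
    return -R.T@t, R.T@np.linalg.inv(K)@np.array([u,v,1.])
def onz(d,u,v,z):
    c,r=ray(d,u,v); return c+r*(z-c[2])/r[2]
def proj(d,X):
    q=np.array(d['intrinsics'])@(np.array(d['R'])@np.array(X)+np.array(d['t'])); return q[:2]/q[2]
def todo(target,z_rot=None):
    o=bot.get_obs(); R=np.array(o['eef_rot']); e=np.array(target)-o['tool_pos']
    return np.round(R.T@e*1000,1)
E
python3 - <<'E'
from h import *
snap('scene','scene0');snap('side','side0')
o=bot.get_obs();print(o);print(bot.pinch_z)
for n in('scene','side'):
    d=load(n+'0');print(n,-d['R'].T@d['t'],d['R'][2],d['intrinsics'][0,0])
E
```

```text
{'t': 0.1, 'joint_positions': array([ 1.12480907,  0.41184713, -0.01270313,  1.59689201,  0.00558322,
        1.13433476, -0.08217638]), 'joint_vel': array([-0.00219497, -0.0033179 ,  0.00149775, -0.00355429,  0.00069402,
        0.00093809,  0.00121455]), 'joint_torque': array([ 2.93902049e-03, -5.89095140e+01,  6.43896405e-01, -2.91709507e+01,
       -5.38031815e-02,  1.45353796e-02,  2.42891139e-05]), 'tool_pos': array([ 0.23034528, -0.58053554,  0.22190425]), 'eef_rot': array([[ 9.29471195e-01,  3.68894182e-01, -6.16145453e-04],
       [ 3.68894686e-01, -9.29470279e-01,  1.30802248e-03],
       [-9.01670039e-05, -1.44306200e-03, -9.99998955e-01]]), 'ft_force': array([-0.19552515,  0.61265453,  0.02910551]), 'ft_torque': array([-0.00229773, -0.0009945 , -0.01365828]), 'gripper_force': 0.0, 'width': 1.0039787692744366}
-0.0187
scene [1.05403519 0.35948654 0.94657948] [-0.48841268 -0.37712427 -0.7869119 ] 540.6460634166999
side [ 0.11591064 -1.08050624  1.29510719] [ 0.25220594  0.6199912  -0.7429691 ] 617.0268615825457
```

View pics/scene0.png

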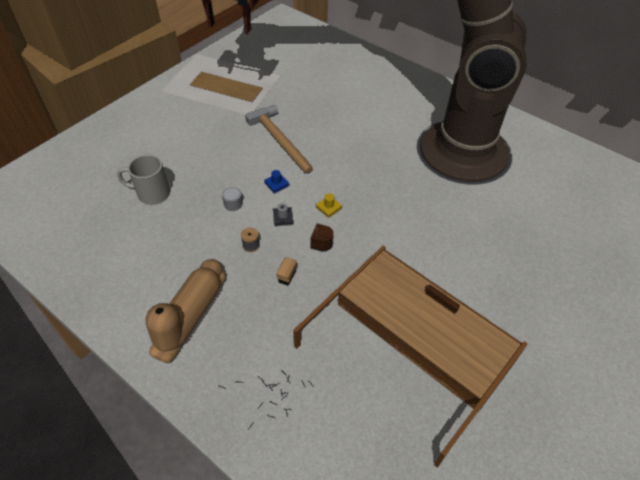

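View pics/side0.png

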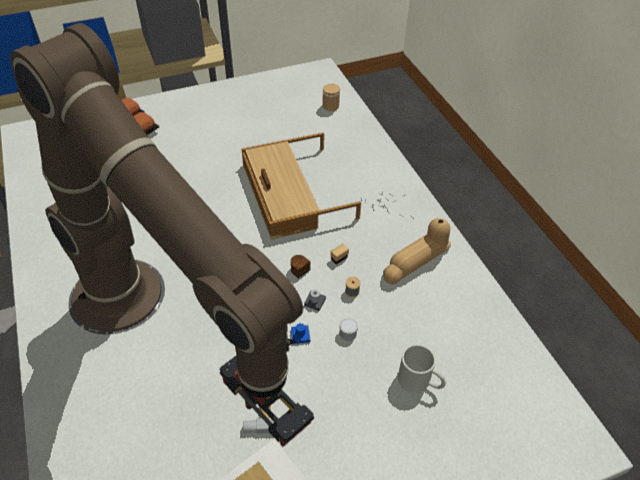

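The scene view shows the case at (430,330) with its ridge at (442,299). The pieces are heel (322,237), tin (232,198), brush (287,270) and spool (250,239). There are three die-like things: grey (283,213), blue (276,180) and yellow (329,204). The grey one fits, since blue and yellow are excluded. I'll confirm it in one enlarged crop.

```bash
python3 - <<'E'
from h import *
d=load('scene0');cv2.imwrite('pics/c0.png',cv2.resize(d['pixels'][160:400,220:540,::-1],(800,600),interpolation=cv2.INTER_CUBIC))
for n,uv,z in[('ridge',(442,293),.088),('heel',(322,232),.038),('tin',(232,192),.036),('brush',(287,266),.038),('spool',(250,234),.04),('die',(283,208),.04),('mug',(146,165),.09),('hamhead',(262,114),.02),('hamend',(308,169),.01),('last',(160,315),.12),('lasttoe',(212,268),.04)]: print(n,onz(d,*uv,z).round(3))
E
```

```text
ridge [0.474 0.199 0.088]
heel [ 0.471 -0.093  0.038]
tin [ 0.509 -0.328  0.036]
brush [ 0.587 -0.092  0.038]
spool [ 0.575 -0.208  0.04 ]
die [ 0.474 -0.203  0.04 ]
mug [ 0.605 -0.494  0.09 ]
hamhead [ 0.246 -0.48   0.02 ]
hamend [ 0.319 -0.259  0.01 ]
last [ 0.849 -0.153  0.12 ]
lasttoe [ 0.689 -0.206  0.04 ]
```

View pics/c0.png

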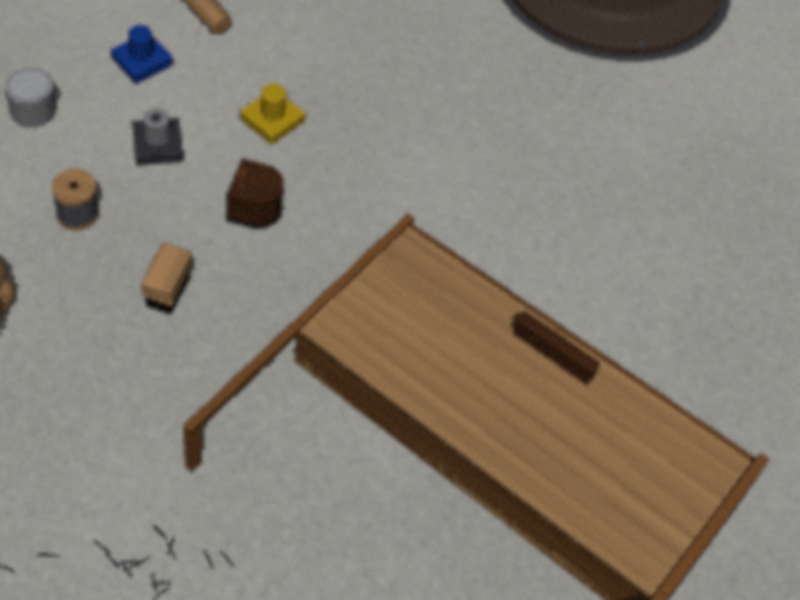

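The crop shows the grey die at crop (157,137), the blue one at (141,55) and the yellow one at (272,112). The grey die is the one meant. The ridge top runs from about (520,317) to (595,365), and the left rail from (410,218) to (190,428). Next I'll work out the ridge and case pose.

```bash
python3 - <<'E'
from h import *
d=load('scene0')
f=lambda x,y,z: onz(d,220+x/2.5,160+y/2.5,z)[:2]
g=d['pixels'][280:315,420:465].astype(int); 
m=((g.sum(2)<150)).astype(np.uint8); c=max(cv2.findContours(m,0,2)[0],key=cv2.contourArea); print('mask',cv2.minAreaRect(c))
for n,a,b,z in[('rail',(410,218),(190,428),.067),('railR',(765,460),(655,598),.067),('ridge',(522,315),(597,364),.088),('coverfront',(410,222),(755,460),.066)]:
    p,q=f(*a,z),f(*b,z); print(n,p.round(3),q.round(3),np.linalg.norm(q-p).round(3),np.degrees(np.arctan2(*(q-p)[::-1])).round(1))
E
```

```text
mask ((21.089998245239258, 18.369998931884766), (38.8960075378418, 9.23384952545166), 34.69515609741211)
rail [0.439 0.045] [0.701 0.031] 0.262 -2.9
railR [0.457 0.37 ] [0.6   0.358] 0.144 -4.7
ridge [0.476 0.171] [0.478 0.238] 0.066 88.6
coverfront [0.442 0.047] [0.461 0.365] 0.318 86.6
```

```bash

python3 -m creep '[{"dp":[0.72,-0.89,0],"delta_rot":[0,0,0],"fingers":0.6},{"dp":[0.72,-0.89,0],"delta_rot":[0,0,0],"fingers":0.6},{"dp":[0.72,-0.89,0],"delta_rot":[0,0,0],"fingers":0.6},{"dp":[0.72,-0.89,0],"delta_rot":[0,0,0],"fingers":0.6},{"dp":[0.72,-0.89,0],"delta_rot":[0,0,0],"fingers":0.6},{"dp":[0.72,-0.89,0],"delta_rot":[0,0,0],"fingers":0.6},{"dp":[0.72,-0.89,0],"delta_rot":[0,0,0],"fingers":0.6},{"dp":[0.72,-0.89,0],"delta_rot":[0,0,0],"fingers":0.6}]' 20
python3 -m creep '[{"dp":[0.72,-0.89,0],"delta_rot":[0,0,0],"fingers":0.6},{"dp":[0.72,-0.89,0],"delta_rot":[0,0,0],"fingers":0.6},{"dp":[0.72,-0.89,0],"delta_rot":[0,0,0],"fingers":0.6},{"dp":[0.72,-0.89,0],"delta_rot":[0,0,0],"fingers":0.6},{"dp":[0.72,-0.89,0],"delta_rot":[0,0,0],"fingers":0.6},{"dp":[0.72,-0.89,0],"delta_rot":[0,0,0],"fingers":0.6},{"dp":[0.72,-0.89,0],"delta_rot":[0,0,0],"fingers":0.6},{"dp":[0.72,-0.89,0],"delta_rot":[0,0,0],"fingers":0.6}]'
python3 -m creep '[{"dp":[0.72,-0.89,0],"delta_rot":[0,0,0],"fingers":0.6},{"dp":[0.72,-0.89,0],"delta_rot":[0,0,0],"fingers":0.6},{"dp":[0.72,-0.89,0],"delta_rot":[0,0,0],"fingers":0.6},{"dp":[0.72,-0.89,0],"delta_rot":[0,0,0],"fingers":0.6},{"dp":[0.72,-0.89,0],"delta_rot":[0,0,0],"fingers":0.6},{"dp":[0.72,-0.89,0],"delta_rot":[0,0,0],"fingers":0.6},{"dp":[0.72,-0.89,0],"delta_rot":[0,0,0],"fingers":0.6},{"dp":[0.72,-0.89,0],"delta_rot":[0,0,0],"fingers":0.6}]'
python3 -m creep '[{"dp":[0,0,0],"delta_rot":[0,0,-1],"fingers":0.6},{"dp":[0,0,0],"delta_rot":[0,0,-1],"fingers":0.6},{"dp":[0,0,0],"delta_rot":[0,0,-1],"fingers":0.6},{"dp":[0,0,0],"delta_rot":[0,0,-1],"fingers":0.6},{"dp":[0,0,0],"delta_rot":[0,0,-1],"fingers":0.6},{"dp":[0,0,0],"delta_rot":[0,0,-1],"fingers":0.6},{"dp":[0,0,0],"delta_rot":[0,0,-1],"fingers":0.6},{"dp":[0,0,0],"delta_rot":[0,0,-1],"fingers":0.6}]'
python3 -m creep '[{"dp":[0,0,0],"delta_rot":[0,0,-1],"fingers":0.6},{"dp":[0,0,0],"delta_rot":[0,0,-1],"fingers":0.6},{"dp":[0,0,0],"delta_rot":[0,0,-0.9],"fingers":0.6},{"dp":[0,0,0],"delta_rot":[0,0,0],"fingers":0.6},{"dp":[0,0,0],"delta_rot":[0,0,0],"fingers":0.6},{"dp":[0,0,0],"delta_rot":[0,0,0],"fingers":0.6},{"dp":[0,0,0],"delta_rot":[0,0,0],"fingers":0.6},{"dp":[0,0,0],"delta_rot":[0,0,0],"fingers":0.6}]'
python3 - <<'E'
from h import *
d=snap('wrist','w1');o=bot.get_obs();print(o['tool_pos'],o['eef_rot'],o['joint_positions'].round(2));print(-d['R'].T@d['t'],d['R'][2])
E
```

```text
t: 0.77
tool_pos: [0.3123, -0.3169, 0.2225]
eef_rot: [[0.93, 0.369, -0.0], [0.369, -0.93, 0.0], [-0.0, -0.0, -1.0]]
ft_force: [0.7, 0.3, -0.1]
width: 0.599
gripper_force: 0.0
t: 1.43
tool_pos: [0.3941, -0.0547, 0.2227]
eef_rot: [[0.93, 0.369, 0.0], [0.369, -0.93, -0.0], [-0.0, 0.0, -1.0]]
ft_force: [1.2, -0.4, 0.1]
width: 0.601
gripper_force: 0.0
t: 2.1
tool_pos: [0.4761, 0.2073, 0.2224]
eef_rot: [[0.93, 0.368, -0.0], [0.368, -0.93, -0.0], [-0.0, 0.0, -1.0]]
ft_force: [0.7, -0.9, 0.8]
width: 0.597
gripper_force: 0.0
t: 2.77
tool_pos: [0.4758, 0.2057, 0.2223]
eef_rot: [[0.343, 0.939, -0.001], [0.939, -0.343, -0.0], [-0.0, -0.0, -1.0]]
ft_force: [0.0, 0.3, 1.0]
width: 0.605
gripper_force: 0.0
t: 3.43
tool_pos: [0.476, 0.2059, 0.2226]
eef_rot: [[0.053, 0.999, 0.0], [0.999, -0.053, -0.0], [-0.0, 0.0, -1.0]]
ft_force: [0.1, -0.0, 0.7]
width: 0.603
gripper_force: 0.0
[0.47594431 0.20595167 0.22265497] [[ 5.24086792e-02  9.98625718e-01  7.78383277e-05]
 [ 9.98625711e-01 -5.24086677e-02 -1.43148532e-04]
 [-1.38872402e-04  8.52335809e-05 -9.99999987e-01]] [ 0.2   0.35 -0.88  1.81  0.3   1.12 -0.83]
[0.48009002 0.27454326 0.38601757] [-0.01445803 -0.25017617 -0.96809238]
```

View pics/w1.png

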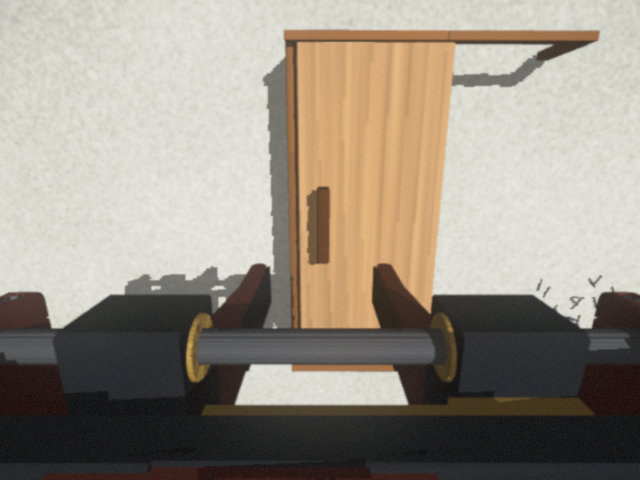

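The wrist view shows the ridge at (322,225), lying parallel to the finger line normal. The far end wall runs along row 36 and the cover's front edge is near column 293.

```bash
python3 - <<'E'
from h import *
d=load('w1')
g=d['pixels'].astype(int)[175:275,300:345]; m=(g.sum(2)<200).astype(np.uint8); print(cv2.boundingRect(max(cv2.findContours(m,0,2)[0],key=cv2.contourArea)))
a,b=onz(d,323,187,.088),onz(d,323,262,.088);print(a,b,(a+b)/2,np.degrees(np.arctan2(*(a-b)[:2][::-1])))
print('end wall outer',onz(d,285,33,.067),onz(d,598,33,.067),'front wall',onz(d,293,45,.062),onz(d,297,330,.062))
print(todo([*((a+b)/2)[:2],.071]))
E
```

```text
(17, 79, 1, 1)
[0.47965344 0.24093365 0.088     ] [0.47596999 0.17096336 0.088     ] [0.47781171 0.20594851 0.088     ] 86.98654913904284
end wall outer [0.45421668 0.37059313 0.067     ] [0.71978295 0.35616239 0.067     ] front wall [0.46001065 0.36240958 0.062     ] [0.44357681 0.086231   0.062     ]
[1.000e-01 1.900e+00 1.517e+02]
```

```bash

python3 -m creep '[{"dp":[0,0.06,0.9],"delta_rot":[0,0,0],"fingers":0.6},{"dp":[0,0,0.9],"delta_rot":[0,0,0],"fingers":0.6},{"dp":[0,0,0.9],"delta_rot":[0,0,0],"fingers":0.6},{"dp":[0,0,0.9],"delta_rot":[0,0,0],"fingers":0.6},{"dp":[0,0,0.7],"delta_rot":[0,0,0],"fingers":0.6},{"dp":[0,0,0.5],"delta_rot":[0,0,0],"fingers":0.6},{"dp":[0,0,0.25],"delta_rot":[0,0,0],"fingers":0.5},{"dp":[0,0,0],"delta_rot":[0,0,0],"fingers":0.3}]' 20
python3 -m creep '[{"dp":[0,0,0],"delta_rot":[0,0,0],"fingers":0},{"dp":[0,0,0],"delta_rot":[0,0,0],"fingers":0},{"dp":[0,0,0],"delta_rot":[0,0,0],"fingers":0},{"dp":[0,0,0],"delta_rot":[0,0,0],"fingers":0},{"dp":[0,0.2,0],"delta_rot":[0,0,0],"fingers":0},{"dp":[0,0.2,0],"delta_rot":[0,0,0],"fingers":0},{"dp":[0,0.2,0],"delta_rot":[0,0,0],"fingers":0},{"dp":[0,0,0],"delta_rot":[0,0,0],"fingers":0}]'
```

```text
t: 4.15
tool_pos: [0.4769, 0.2055, 0.0698]
eef_rot: [[0.052, 0.999, -0.002], [0.999, -0.052, -0.001], [-0.001, -0.002, -1.0]]
ft_force: [-0.5, 0.3, -0.1]
width: 0.485
gripper_force: 0.0
t: 4.82
tool_pos: [0.498, 0.2049, 0.0718]
eef_rot: [[0.053, 0.999, 0.002], [0.999, -0.053, 0.001], [0.001, 0.002, -1.0]]
ft_force: [2.2, -0.4, 4.1]
width: 0.134
gripper_force: 20.0
```

```bash

python3 -m creep '[{"dp":[0,0.45,0],"delta_rot":[0,0,0],"fingers":0},{"dp":[0,0.45,0],"delta_rot":[0,0,0],"fingers":0},{"dp":[0,0.45,0],"delta_rot":[0,0,0],"fingers":0},{"dp":[0,0.45,0],"delta_rot":[0,0,0],"fingers":0},{"dp":[0,0.45,0],"delta_rot":[0,0,0],"fingers":0},{"dp":[0,0.45,0],"delta_rot":[0,0,0],"fingers":0},{"dp":[0,0.3,0],"delta_rot":[0,0,0],"fingers":0},{"dp":[0,0,0],"delta_rot":[0,0,0],"fingers":0}]'
python3 -m creep '[{"dp":[0,0.1,0],"delta_rot":[0,0,0],"fingers":0},{"dp":[0,0.1,0],"delta_rot":[0,0,0],"fingers":0},{"dp":[0,0.1,0],"delta_rot":[0,0,0],"fingers":0},{"dp":[0,0.1,0],"delta_rot":[0,0,0],"fingers":0},{"dp":[0,0,0],"delta_rot":[0,0,0],"fingers":0},{"dp":[0,0,0],"delta_rot":[0,0,0],"fingers":0},{"dp":[0,0,0],"delta_rot":[0,0,0],"fingers":0},{"dp":[0,0,0],"delta_rot":[0,0,0],"fingers":0}]'
```

```text
t: 5.48
tool_pos: [0.5889, 0.1999, 0.0719]
eef_rot: [[0.054, 0.999, 0.003], [0.999, -0.054, 0.001], [0.001, 0.003, -1.0]]
ft_force: [2.0, 0.4, 5.1]
width: 0.135
gripper_force: 20.0
t: 6.15
tool_pos: [0.5984, 0.1993, 0.0719]
eef_rot: [[0.052, 0.999, 0.001], [0.999, -0.052, -0.0], [-0.0, 0.001, -1.0]]
ft_force: [-2.7, -0.8, 6.3]
width: 0.136
gripper_force: 20.0
```

```bash

python3 -m creep '[{"dp":[0,0.1,0],"delta_rot":[0,0,0],"fingers":0},{"dp":[0,0.1,0],"delta_rot":[0,0,0],"fingers":0},{"dp":[0,0,0],"delta_rot":[0,0,0],"fingers":0},{"dp":[0,0,0],"delta_rot":[0,0,0],"fingers":0},{"dp":[0,0,0],"delta_rot":[0,0,0],"fingers":0},{"dp":[0,0,0],"delta_rot":[0,0,0],"fingers":0},{"dp":[0,0,0],"delta_rot":[0,0,0],"fingers":0},{"dp":[0,0,0],"delta_rot":[0,0,0],"fingers":0}]'
```

```text
t: 6.82
tool_pos: [0.5984, 0.1994, 0.0717]
eef_rot: [[0.05, 0.999, -0.009], [0.999, -0.05, -0.003], [-0.004, -0.009, -1.0]]
ft_force: [-21.7, -3.9, 21.5]
width: 0.134
gripper_force: 20.0
```

The cover hit its stop with the ridge at x=0.598, which puts the case centre near (0.5135, 0.204). I'll release, rise and look in.

```bash

python3 -m creep '[{"dp":[0,0,0],"delta_rot":[0,0,0],"fingers":0.4},{"dp":[0,-0.1,0],"delta_rot":[0,0,0],"fingers":0.5},{"dp":[0,0,0],"delta_rot":[0,0,0],"fingers":0.6},{"dp":[0,0,-0.5],"delta_rot":[0,0,0],"fingers":0.6},{"dp":[0,0,-1],"delta_rot":[0,0,0],"fingers":0.6},{"dp":[0,0,-1],"delta_rot":[0,0,0],"fingers":0.6},{"dp":[0.3,-0.5,-1],"delta_rot":[0,0,0],"fingers":0.6},{"dp":[0.3,-0.5,-1],"delta_rot":[0,0,0],"fingers":0.6}]'
python3 -m creep '[{"dp":[0.3,-0.5,-1],"delta_rot":[0,0,0],"fingers":0.6},{"dp":[0.3,-0.5,-1],"delta_rot":[0,0,0],"fingers":0.6},{"dp":[0.3,-0.5,-1],"delta_rot":[0,0,0],"fingers":0.6},{"dp":[0.3,-0.2,-1],"delta_rot":[0,0,0],"fingers":0.6},{"dp":[0,0,0],"delta_rot":[0,0,0],"fingers":0.6},{"dp":[0,0,0],"delta_rot":[0,0,0],"fingers":0.6},{"dp":[0,0,0],"delta_rot":[0,0,0],"fingers":0.6},{"dp":[0,0,0],"delta_rot":[0,0,0],"fingers":0.6}]'
python3 - <<'E'
from h import *
d=snap('wrist','w2');snap('scene','scene1');print(-d['R'].T@d['t'])
E
```

```text
t: 7.48
tool_pos: [0.5724, 0.2184, 0.2083]
eef_rot: [[0.054, 0.999, 0.001], [0.999, -0.054, 0.001], [0.001, 0.001, -1.0]]
ft_force: [-0.6, 1.4, 0.2]
width: 0.599
gripper_force: 0.0
t: 8.15
tool_pos: [0.5228, 0.2565, 0.3251]
eef_rot: [[0.053, 0.999, -0.001], [0.999, -0.053, -0.001], [-0.001, -0.001, -1.0]]
ft_force: [-0.2, -0.3, -0.7]
width: 0.597
gripper_force: 0.0
[0.52712229 0.32522161 0.48840312]
```

View pics/w2.png

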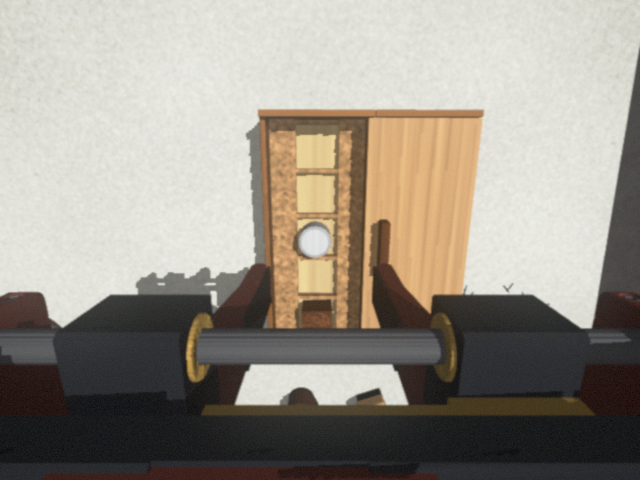

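The wrist view shows pocket 4 (316,148), pocket 3 (316,193) and pocket 1 (316,277) empty. The tin stands in pocket 2 (315,240), and something dark brown is in pocket 0 (316,315), likely the heel. I'll confirm from the scene view and measure the pocket centres.

```bash
python3 - <<'E'
from h import *
d=load('scene1');cv2.imwrite('pics/c1.png',cv2.resize(d['pixels'][160:400,220:540,::-1],(800,600),interpolation=cv2.INTER_CUBIC))
w=load('w2')
ex=np.array([.9986,-.0532]);ey=np.array([.0532,.9986]);C=np.array([.5135,.2039])
for i,(u,v,z) in {4:(316.5,149,.027),3:(316.5,193,.027),2:(315,239,.051),1:(316,277,.027)}.items():
    p=onz(w,u,v,z)[:2];print(i,p.round(4),(p-C)@ex,(p-C)@ey, 'exp',(i-2)*.062)
E
```

```text
4 [0.5198 0.3236] -7.944070040428856e-05 0.11990989570119386 exp 0.124
3 [0.5164 0.265 ] -0.00031671494873075536 0.06120125267034251 exp 0.062
2 [0.5114 0.2061] -0.0022083063880217533 0.002101030109435101 exp 0.0
1 [0.5086 0.1417] -0.0015510538395191386 -0.062372952410002895 exp -0.062
```

View pics/c1.png

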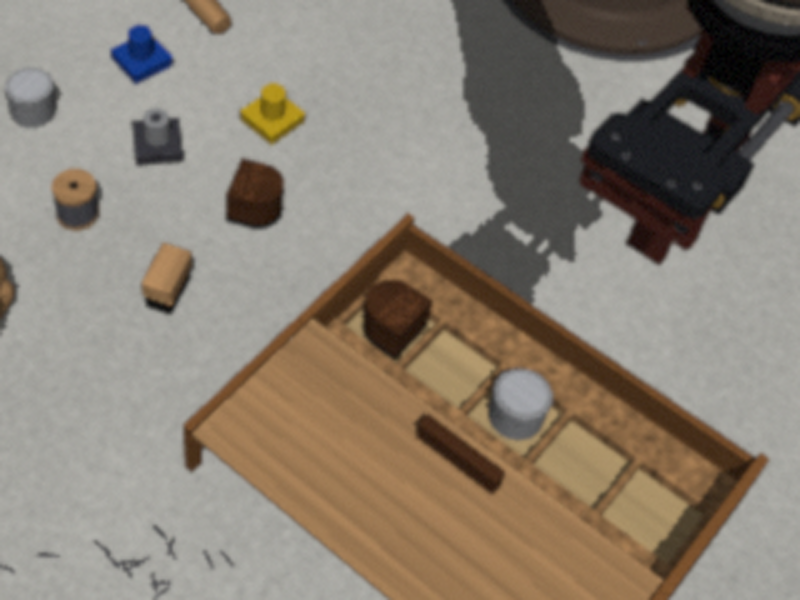

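The crop confirms the heel in pocket 0 at (397,312) and the tin in pocket 2 at (520,400). Brush, spool and grey die are therefore missing, and pockets 1, 3 and 4 are free. Now I'll hover over the bench pieces.

```bash

python3 -m creep '[{"dp":[-0.95,0.085,0.05],"delta_rot":[0,0,0],"fingers":0.6},{"dp":[-0.95,0.085,0.05],"delta_rot":[0,0,0],"fingers":0.6},{"dp":[-0.95,0.085,0.05],"delta_rot":[0,0,0],"fingers":0.6},{"dp":[-0.95,0.085,0.05],"delta_rot":[0,0,0],"fingers":0.6},{"dp":[-0.95,0.085,0.05],"delta_rot":[0,0,0],"fingers":0.6},{"dp":[-0.95,0.085,0.05],"delta_rot":[0,0,0],"fingers":0.6},{"dp":[-0.95,0.085,0.05],"delta_rot":[0,0,0],"fingers":0.6},{"dp":[-0.95,0.085,0.05],"delta_rot":[0,0,0],"fingers":0.6}]'
python3 -m creep '[{"dp":[-0.95,0.085,0.05],"delta_rot":[0,0,0],"fingers":0.6},{"dp":[-0.95,0.085,0.05],"delta_rot":[0,0,0],"fingers":0.6},{"dp":[-0.95,0.085,0.05],"delta_rot":[0,0,0],"fingers":0.6},{"dp":[-0.95,0.085,0.05],"delta_rot":[0,0,0],"fingers":0.6},{"dp":[-0.95,0.085,0.05],"delta_rot":[0,0,0],"fingers":0.6},{"dp":[-0.9,0.085,0.05],"delta_rot":[0,0,0],"fingers":0.6},{"dp":[-0.5,0,0],"delta_rot":[0,0,0],"fingers":0.6},{"dp":[0,0,0],"delta_rot":[0,0,0],"fingers":0.6}]'
python3 - <<'E'
from h import *
d=snap('wrist','w3');print(-d['R'].T@d['t'],bot.get_obs()['joint_positions'].round(2))
E
```

```text
t: 8.92
tool_pos: [0.5308, 0.0269, 0.3133]
eef_rot: [[0.052, 0.999, -0.001], [0.999, -0.052, 0.0], [0.0, -0.001, -1.0]]
ft_force: [0.9, 0.6, 0.1]
width: 0.604
gripper_force: 0.0
t: 9.58
tool_pos: [0.5359, -0.1612, 0.3035]
eef_rot: [[0.058, 0.998, -0.003], [0.998, -0.058, -0.0], [-0.0, -0.003, -1.0]]
ft_force: [0.5, -0.6, -0.3]
width: 0.604
gripper_force: 0.0
[ 0.54087509 -0.09258522  0.46687434] [ 0.77  0.33 -0.74  1.61  0.22  1.3  -0.06]
```

View pics/w3.png

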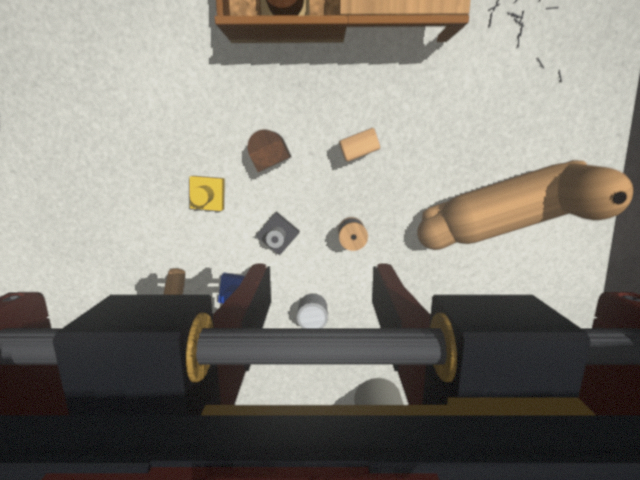

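The wrist view shows the brush at (360,144), long axis slightly tilted. The spool is at (353,236), the grey die post at (275,238), the tin at (313,312) and the bench heel at (268,150). Yellow and blue look-alikes are at (206,194) and (233,290).

```bash
python3 - <<'E'
from h import *
d=load('w3'); P=d['pixels']; hsv=cv2.cvtColor(P,cv2.COLOR_RGB2HSV)
def blob(x0,y0,x1,y1,lo,hi):
    m=cv2.inRange(hsv[y0:y1,x0:x1],lo,hi);c=max(cv2.findContours(m,0,2)[0],key=cv2.contourArea);return c+np.array([x0,y0])
c=blob(330,120,395,170,(5,80,110),(25,255,255));r=cv2.minAreaRect(c);print(r)
B=np.array([onz(d,*q,.038)[:2] for q in cv2.boxPoints(r)]);print('brush',B.mean(0),[(np.linalg.norm(B[(i+1)%4]-B[i]).round(4),np.degrees(np.arctan2(*(B[(i+1)%4]-B[i])[::-1])).round(1)) for i in range(2)])
c=blob(330,215,380,262,(5,80,110),(25,255,255));q=cv2.minEnclosingCircle(c);print(q);p=onz(d,*q[0],.04);print('spool',p,np.linalg.norm(onz(d,q[0][0]+q[1],q[0][1],.04)-p)*2)
print('die post',onz(d,275.5,238,.04), 'blob dark')
g=P[205:262,245:310].astype(int);m=((g.max(2)<105)&(np.ptp(g,2)<25)).astype(np.uint8);m=cv2.morphologyEx(m,3,np.ones((9,9)));c=max(cv2.findContours(m,0,2)[0],key=cv2.contourArea)+np.array([245,205]);r=cv2.minAreaRect(c);D=np.array([onz(d,*q,.014)[:2] for q in cv2.boxPoints(r)]);print('die base',r,D.mean(0),[(np.linalg.norm(D[(i+1)%4]-D[i]).round(4),np.degrees(np.arctan2(*(D[(i+1)%4]-D[i])[::-1])).round(1)) for i in range(2)])
print('tin',onz(d,313,314,.036),'heel',onz(d,265,147,.038))
E
```

```text
((359.4655456542969, 144.41378784179688), (21.540658950805664, 36.953372955322266), 68.19859313964844)
brush [ 0.58672786 -0.09145995] [(np.float64(0.0446), np.float64(17.8)), (np.float64(0.026), np.float64(-68.8))]
((352.6473693847656, 236.0894775390625), 14.154356956481934)
spool [ 0.57408678 -0.20730074  0.04      ] 0.037230921170857786
die post [ 0.47244948 -0.20399139  0.04      ] blob dark
die base ((276.68145751953125, 233.29061889648438), (30.12680435180664, 32.192352294921875), 40.91438674926758) [ 0.47051461 -0.20436853] [(np.float64(0.0461), np.float64(45.0)), (np.float64(0.0415), np.float64(-45.5))]
tin [ 0.51439917 -0.31900396  0.036     ] heel [ 0.47001768 -0.08751541  0.038     ]
```

Brush is at (0.587,-0.091) with its long axis at 19.5°. Spool is at (0.574,-0.207). Die is at (0.472,-0.204) with edges at 45°. The sizes match what was given. Spool first.

```bash

python3 -m creep '[{"dp":[-0.18,0.17,0.95],"delta_rot":[0,0,0],"fingers":0.7},{"dp":[-0.18,0.17,0.95],"delta_rot":[0,0,0],"fingers":0.7},{"dp":[-0.18,0.17,0.95],"delta_rot":[0,0,0],"fingers":0.7},{"dp":[-0.18,0.17,0.95],"delta_rot":[0,0,0],"fingers":0.7},{"dp":[-0.18,0.17,0.95],"delta_rot":[0,0,0],"fingers":0.7},{"dp":[-0.18,0.17,0.95],"delta_rot":[0,0,0],"fingers":0.7},{"dp":[-0.18,0.17,0.95],"delta_rot":[0,0,0],"fingers":0.7},{"dp":[-0.18,0.17,0.95],"delta_rot":[0,0,0],"fingers":0.7}]' 20
python3 -m creep '[{"dp":[0,0,0.8],"delta_rot":[0,0,0],"fingers":0.7},{"dp":[0,0,0.6],"delta_rot":[0,0,0],"fingers":0.7},{"dp":[0,0,0.35],"delta_rot":[0,0,0],"fingers":0.7},{"dp":[0,0,0.15],"delta_rot":[0,0,0],"fingers":0.7},{"dp":[0,0,0],"delta_rot":[0,0,0],"fingers":0.2},{"dp":[0,0,0],"delta_rot":[0,0,0],"fingers":0.2},{"dp":[0,0,0],"delta_rot":[0,0,0],"fingers":0.2},{"dp":[0,0,0],"delta_rot":[0,0,0],"fingers":0.2}]'
```

```text
t: 10.3
tool_pos: [0.5758, -0.1996, 0.0757]
eef_rot: [[0.05, 0.999, 0.0], [0.999, -0.05, 0.001], [0.001, -0.0, -1.0]]
ft_force: [0.6, 0.2, 0.9]
width: 0.697
gripper_force: 0.0
t: 10.97
tool_pos: [0.5762, -0.2016, 0.0215]
eef_rot: [[0.052, 0.999, 0.002], [0.999, -0.052, -0.001], [-0.001, 0.002, -1.0]]
ft_force: [-0.6, 0.3, 1.0]
width: 0.435
gripper_force: 0.3
```

```bash

python3 -m creep '[{"dp":[0,0,0],"delta_rot":[0,0,0],"fingers":0.2},{"dp":[0,0,-0.5],"delta_rot":[0,0,0],"fingers":0.2},{"dp":[0,0,-0.9],"delta_rot":[0,0,0],"fingers":0.2},{"dp":[0,0,-0.9],"delta_rot":[0,0,0],"fingers":0.2},{"dp":[0,0,-0.9],"delta_rot":[0,0,0],"fingers":0.2},{"dp":[0,0,-0.9],"delta_rot":[0,0,0],"fingers":0.2},{"dp":[0.6,-0.1,-0.3],"delta_rot":[0,0,0],"fingers":0.2},{"dp":[0.9,-0.14,0],"delta_rot":[0,0,0],"fingers":0.2}]'
python3 -m creep '[{"dp":[0.9,-0.14,0],"delta_rot":[0,0,0],"fingers":0.2},{"dp":[0.9,-0.14,0],"delta_rot":[0,0,0],"fingers":0.2},{"dp":[0.9,-0.14,0],"delta_rot":[0,0,0],"fingers":0.2},{"dp":[0.9,-0.14,0],"delta_rot":[0,0,0],"fingers":0.2},{"dp":[0.9,-0.14,0],"delta_rot":[0,0,0],"fingers":0.2},{"dp":[0.9,-0.14,0],"delta_rot":[0,0,0],"fingers":0.2},{"dp":[0.9,-0.14,0],"delta_rot":[0,0,0],"fingers":0.2},{"dp":[0.9,-0.14,0],"delta_rot":[0,0,0],"fingers":0.2}]'
python3 -m creep '[{"dp":[0.9,-0.14,0],"delta_rot":[0,0,0],"fingers":0.2},{"dp":[0.9,-0.14,0],"delta_rot":[0,0,0],"fingers":0.2},{"dp":[0.9,-0.14,0],"delta_rot":[0,0,0],"fingers":0.2},{"dp":[0.9,-0.14,0],"delta_rot":[0,0,0],"fingers":0.2},{"dp":[0.9,-0.14,0],"delta_rot":[0,0,0],"fingers":0.2},{"dp":[0.9,-0.14,0],"delta_rot":[0,0,0],"fingers":0.2},{"dp":[0.9,-0.14,0],"delta_rot":[0,0,0],"fingers":0.2},{"dp":[0.9,-0.14,0],"delta_rot":[0,0,0],"fingers":0.2}]'
python3 -m creep '[{"dp":[0.9,-0.14,0],"delta_rot":[0,0,0],"fingers":0.2},{"dp":[0.6,-0.14,0],"delta_rot":[0,0,0],"fingers":0.2},{"dp":[0,0,0],"delta_rot":[0,0,0],"fingers":0.2},{"dp":[0,0,0],"delta_rot":[0,0,0],"fingers":0.2},{"dp":[0,0,0],"delta_rot":[0,0,0],"fingers":0.2},{"dp":[0,0,0],"delta_rot":[0,0,0],"fingers":0.2},{"dp":[0,0,0],"delta_rot":[0,0,0],"fingers":0.2},{"dp":[0,0,0],"delta_rot":[0,0,0],"fingers":0.2}]'
python3 - <<'E'
from h import *
snap('wrist','w4'); print(todo([.520,.333,.036]))
E
```

```text
t: 11.63
tool_pos: [0.5719, -0.1584, 0.155]
eef_rot: [[0.057, 0.998, 0.005], [0.998, -0.057, -0.003], [-0.002, 0.005, -1.0]]
ft_force: [0.6, 0.2, -0.1]
width: 0.416
gripper_force: 20.0
t: 12.3
tool_pos: [0.5471, 0.0633, 0.152]
eef_rot: [[0.051, 0.999, -0.0], [0.999, -0.051, -0.0], [-0.0, -0.0, -1.0]]
ft_force: [-0.3, -0.1, -1.3]
width: 0.417
gripper_force: 20.0
t: 12.97
tool_pos: [0.5244, 0.2805, 0.1519]
eef_rot: [[0.051, 0.999, -0.0], [0.999, -0.051, -0.0], [-0.0, -0.0, -1.0]]
ft_force: [1.4, 0.7, 0.1]
width: 0.419
gripper_force: 20.0
t: 13.63
tool_pos: [0.5201, 0.323, 0.1521]
eef_rot: [[0.053, 0.999, 0.0], [0.999, -0.053, -0.001], [-0.001, 0.0, -1.0]]
ft_force: [0.7, 0.3, -0.4]
width: 0.415
gripper_force: 20.0
[  9.8  -0.6 116.2]
```

View pics/w4.png

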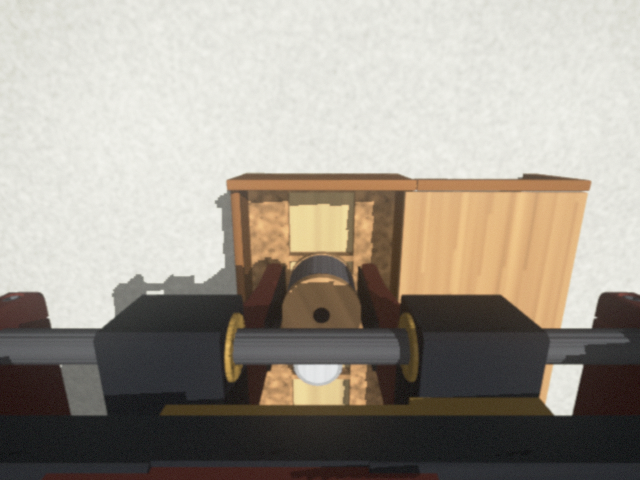

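The spool is held upright with its hole at (321,315). Pocket 4 shows clear at (321,223).

```bash
python3 - <<'E'
from h import *
d=load('w4');print('spool',onz(d,321,315,.1706),'pocket4',onz(d,321,223,.021))
E
python3 -m creep '[{"dp":[0.3,0,0.6],"delta_rot":[0,0,0],"fingers":0.2},{"dp":[0,0,0.6],"delta_rot":[0,0,0],"fingers":0.2},{"dp":[0,0,0.6],"delta_rot":[0,0,0],"fingers":0.2},{"dp":[0,0,0.4],"delta_rot":[0,0,0],"fingers":0.2},{"dp":[0,0,0],"delta_rot":[0,0,0],"fingers":0.2},{"dp":[0,0,0],"delta_rot":[0,0,0],"fingers":0.2},{"dp":[0,0,0],"delta_rot":[0,0,0],"fingers":0.2},{"dp":[0,0,0],"delta_rot":[0,0,0],"fingers":0.2}]'
```

```text
spool [0.51989652 0.31467939 0.1706    ] pocket4 [0.52035634 0.32620652 0.021     ]
t: 14.35
tool_pos: [0.5207, 0.3335, 0.0873]
eef_rot: [[0.052, 0.999, 0.001], [0.999, -0.052, 0.001], [0.001, 0.001, -1.0]]
ft_force: [-0.8, 0.6, -0.2]
width: 0.42
gripper_force: 20.0
```

```bash

python3 -m creep '[{"dp":[0,0,0.5],"delta_rot":[0,0,0],"fingers":0.2},{"dp":[0,0,0.5],"delta_rot":[0,0,0],"fingers":0.2},{"dp":[0,0,0.35],"delta_rot":[0,0,0],"fingers":0.2},{"dp":[0,0,0.2],"delta_rot":[0,0,0],"fingers":0.2},{"dp":[0,0,0.1],"delta_rot":[0,0,0],"fingers":0.2},{"dp":[0,0,0],"delta_rot":[0,0,0],"fingers":0.2},{"dp":[0,0,0],"delta_rot":[0,0,0],"fingers":0.2},{"dp":[0,0,0],"delta_rot":[0,0,0],"fingers":0.2}]'
```

```text
t: 15.02
tool_pos: [0.5202, 0.3333, 0.0367]
eef_rot: [[0.051, 0.999, 0.0], [0.999, -0.051, 0.0], [0.0, 0.0, -1.0]]
ft_force: [0.7, 0.4, -0.7]
width: 0.419
gripper_force: 20.0
```

```bash

python3 -m creep '[{"dp":[0,0,0],"delta_rot":[0,0,0],"fingers":0.5},{"dp":[0,0,0],"delta_rot":[0,0,0],"fingers":0.6},{"dp":[0,0,-0.3],"delta_rot":[0,0,0],"fingers":0.6},{"dp":[0,0,-0.9],"delta_rot":[0,0,0],"fingers":0.6},{"dp":[0,0,-0.9],"delta_rot":[0,0,0],"fingers":0.6},{"dp":[0,0,-0.9],"delta_rot":[0,0,0],"fingers":0.6},{"dp":[0,0,-0.9],"delta_rot":[0,0,0],"fingers":0.6},{"dp":[-0.9,0.2,-0.5],"delta_rot":[0,0,0],"fingers":0.6}]'
python3 -m creep '[{"dp":[-0.93,0.2,-0.1],"delta_rot":[0,0,0],"fingers":0.6},{"dp":[-0.93,0.2,-0.1],"delta_rot":[0,0,0],"fingers":0.6},{"dp":[-0.93,0.2,-0.1],"delta_rot":[0,0,0],"fingers":0.6},{"dp":[-0.93,0.2,-0.1],"delta_rot":[0,0,0],"fingers":0.6},{"dp":[-0.93,0.2,-0.1],"delta_rot":[0,0,0],"fingers":0.6},{"dp":[-0.93,0.2,-0.1],"delta_rot":[0,0,0],"fingers":0.6},{"dp":[-0.93,0.2,-0.1],"delta_rot":[0,0,0],"fingers":0.6},{"dp":[-0.93,0.2,-0.1],"delta_rot":[0,0,0],"fingers":0.6}]'
python3 -m creep '[{"dp":[-0.93,0.2,0],"delta_rot":[0,0,0],"fingers":0.6},{"dp":[-0.93,0.2,0],"delta_rot":[0,0,0],"fingers":0.6},{"dp":[-0.93,0.2,0],"delta_rot":[0,0,0],"fingers":0.6},{"dp":[-0.93,0.2,0],"delta_rot":[0,0,0],"fingers":0.6},{"dp":[-0.93,0.2,0],"delta_rot":[0,0,0],"fingers":0.6},{"dp":[-0.93,0.2,0],"delta_rot":[0,0,0],"fingers":0.6},{"dp":[0,0,0],"delta_rot":[0,0,0],"fingers":0.6},{"dp":[0,0,0],"delta_rot":[0,0,0],"fingers":0.6}]'
cat >> h.py <<'E'
def brush(d,box=None):
    hsv=cv2.cvtColor(d['pixels'],cv2.COLOR_RGB2HSV);m=cv2.inRange(hsv,(5,80,110),(25,255,255))
    for c in cv2.findContours(m,0,2)[0]:
        if cv2.contourArea(c)<150: continue
        r=cv2.minAreaRect(c);B=np.array([onz(d,*q,.038)[:2] for q in cv2.boxPoints(r)]);s=[(np.linalg.norm(B[i+1]-B[i]).round(4),np.degrees(np.arctan2(*(B[i+1]-B[i])[::-1])).round(1)) for i in range(2)]
        if max(s[0][0],s[1][0])<.07: print(np.round(r[0]),B.mean(0).round(4),s)
E
python3 - <<'E'
from h import *
snap('scene','scene2');brush(snap('wrist','w5'));print(todo([.587,-.091,.018]))
E
```

```text
t: 15.68
tool_pos: [0.5232, 0.3123, 0.1732]
eef_rot: [[0.045, 0.999, 0.003], [0.999, -0.045, 0.007], [0.007, 0.003, -1.0]]
ft_force: [0.1, 0.3, 0.5]
width: 0.599
gripper_force: 0.0
t: 16.35
tool_pos: [0.5612, 0.0792, 0.1937]
eef_rot: [[0.051, 0.999, 0.001], [0.999, -0.051, -0.0], [-0.0, 0.001, -1.0]]
ft_force: [0.8, 0.8, -0.4]
width: 0.6
gripper_force: 0.0
t: 17.02
tool_pos: [0.5885, -0.0905, 0.193]
eef_rot: [[0.055, 0.998, 0.0], [0.998, -0.055, -0.0], [-0.0, 0.0, -1.0]]
ft_force: [0.1, 0.7, -0.8]
width: 0.604
gripper_force: 0.0
[132. 273.] [ 0.3951 -0.1322] [(np.float64(0.0508), np.float64(-3.1)), (np.float64(0.0434), np.float64(-100.0))]
[199. 231.] [ 0.4686 -0.0921] [(np.float64(0.0381), np.float64(61.2)), (np.float64(0.0429), np.float64(-25.1))]
[319. 223.] [ 0.5867 -0.0904] [(np.float64(0.0442), np.float64(17.1)), (np.float64(0.028), np.float64(-72.7))]
[208.  14.] [0.5032 0.0934] [(np.float64(0.0432), np.float64(-3.1)), (np.float64(0.0215), np.float64(-96.8))]
[ -3.8  -1.3 175.2]
```

View pics/scene2.png

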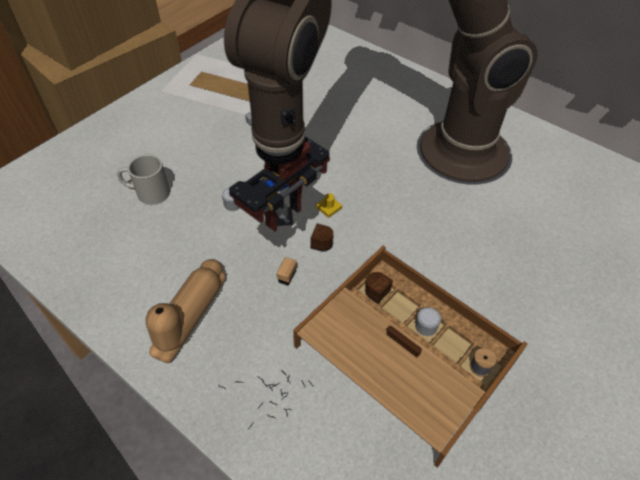

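The scene view shows the spool upright in pocket 4 at (484,360). The brush is unmoved at (0.587,-0.090), axis 17°. I'll turn and descend.

```bash

python3 -m creep '[{"dp":[0,-0.05,0],"delta_rot":[0,0,1],"fingers":0.6},{"dp":[0,0,0],"delta_rot":[0,0,1],"fingers":0.6},{"dp":[0,0,0],"delta_rot":[0,0,1],"fingers":0.6},{"dp":[0,0,0],"delta_rot":[0,0,1],"fingers":0.6},{"dp":[0,0,0],"delta_rot":[0,0,1],"fingers":0.6},{"dp":[0,0,0],"delta_rot":[0,0,1],"fingers":0.6},{"dp":[0,0,0],"delta_rot":[0,0,1],"fingers":0.6},{"dp":[0,0,0],"delta_rot":[0,0,1],"fingers":0.6}]'
python3 -m creep '[{"dp":[0,0,0],"delta_rot":[0,0,1],"fingers":0.6},{"dp":[0,0,0],"delta_rot":[0,0,1],"fingers":0.6},{"dp":[0,0,0],"delta_rot":[0,0,1],"fingers":0.6},{"dp":[0,0,0],"delta_rot":[0,0,0.6],"fingers":0.6},{"dp":[0,0,0.8],"delta_rot":[0,0,0],"fingers":0.6},{"dp":[0,0,0.8],"delta_rot":[0,0,0],"fingers":0.6},{"dp":[0,0,0.8],"delta_rot":[0,0,0],"fingers":0.6},{"dp":[0,0,0],"delta_rot":[0,0,0],"fingers":0.6}]'
python3 - <<'E'
from h import *
print(todo([.5867,-.0904,.018]))
E
```

```text
t: 17.78
tool_pos: [0.5869, -0.0862, 0.1931]
eef_rot: [[0.778, 0.628, 0.0], [0.628, -0.778, 0.001], [0.001, -0.0, -1.0]]
ft_force: [0.4, 0.6, 0.1]
width: 0.603
gripper_force: 0.0
t: 18.45
tool_pos: [0.5842, -0.0863, 0.1169]
eef_rot: [[0.953, 0.303, -0.006], [0.303, -0.953, 0.001], [-0.006, -0.003, -1.0]]
ft_force: [-0.6, -0.3, -0.6]
width: 0.6
gripper_force: 0.0
[ 1.7  5.  98.8]
```

```bash

python3 -m creep '[{"dp":[0.05,0.16,0.9],"delta_rot":[0,0,0],"fingers":0.6},{"dp":[0,0,0.8],"delta_rot":[0,0,0],"fingers":0.6},{"dp":[0,0,0.7],"delta_rot":[0,0,0],"fingers":0.6},{"dp":[0,0,0.5],"delta_rot":[0,0,0],"fingers":0.6},{"dp":[0,0,0.3],"delta_rot":[0,0,0],"fingers":0.6},{"dp":[0,0,0.1],"delta_rot":[0,0,0],"fingers":0.6},{"dp":[0,0,0],"delta_rot":[0,0,0],"fingers":0.6},{"dp":[0,0,0],"delta_rot":[0,0,0],"fingers":0.3}]' 20
python3 -m creep '[{"dp":[0,0,0],"delta_rot":[0,0,0],"fingers":0.1},{"dp":[0,0,0],"delta_rot":[0,0,0],"fingers":0.1},{"dp":[0,0,0],"delta_rot":[0,0,0],"fingers":0.1},{"dp":[0,0,0],"delta_rot":[0,0,0],"fingers":0.1},{"dp":[0,0,0],"delta_rot":[0,0,0],"fingers":0.1},{"dp":[0,0,0],"delta_rot":[0,0,0],"fingers":0.1},{"dp":[0,0,-0.5],"delta_rot":[0,0,0],"fingers":0.1},{"dp":[0,0,-0.9],"delta_rot":[0,0,0],"fingers":0.1}]'
python3 -m creep '[{"dp":[0,0,-0.9],"delta_rot":[0,0,-1],"fingers":0.1},{"dp":[0,0,-0.9],"delta_rot":[0,0,-1],"fingers":0.1},{"dp":[0,0,-0.9],"delta_rot":[0,0,-1],"fingers":0.1},{"dp":[0,0,-0.6],"delta_rot":[0,0,-1],"fingers":0.1},{"dp":[0,0,0],"delta_rot":[0,0,-1],"fingers":0.1},{"dp":[0,0,0],"delta_rot":[0,0,-1],"fingers":0.1},{"dp":[0,0,0],"delta_rot":[0,0,-1],"fingers":0.1},{"dp":[0,0,0],"delta_rot":[0,0,-1],"fingers":0.1}]'
python3 -m creep '[{"dp":[0,0,0],"delta_rot":[0,0,-1],"fingers":0.1},{"dp":[0,0,0],"delta_rot":[0,0,-1],"fingers":0.1},{"dp":[0,0,0],"delta_rot":[0,0,-1],"fingers":0.1},{"dp":[0,0,0],"delta_rot":[0,0,-0.6],"fingers":0.1},{"dp":[0,0,0],"delta_rot":[0,0,0],"fingers":0.1},{"dp":[0,0,0],"delta_rot":[0,0,0],"fingers":0.1},{"dp":[0,0,0],"delta_rot":[0,0,0],"fingers":0.1},{"dp":[0,0,0],"delta_rot":[0,0,0],"fingers":0.1}]'
python3 - <<'E'
from h import *
print(todo([.5163,.266,.15]))
E
```

```text
t: 19.12
tool_pos: [0.5907, -0.0922, 0.0229]
eef_rot: [[0.954, 0.3, 0.002], [0.3, -0.954, -0.0], [0.001, 0.001, -1.0]]
ft_force: [1.0, 0.1, 0.9]
width: 0.555
gripper_force: 0.0
t: 19.78
tool_pos: [0.5875, -0.0925, 0.0613]
eef_rot: [[0.954, 0.3, -0.006], [0.3, -0.954, 0.001], [-0.005, -0.002, -1.0]]
ft_force: [0.5, -0.8, 0.2]
width: 0.317
gripper_force: 20.0
t: 20.45
tool_pos: [0.5897, -0.0928, 0.1627]
eef_rot: [[0.411, 0.912, 0.0], [0.912, -0.411, -0.0], [-0.0, 0.0, -1.0]]
ft_force: [-0.7, 0.7, -0.8]
width: 0.315
gripper_force: 20.0
t: 21.12
tool_pos: [0.5898, -0.0927, 0.1626]
eef_rot: [[0.053, 0.999, -0.0], [0.999, -0.053, -0.0], [-0.0, -0.0, -1.0]]
ft_force: [-0.1, -0.0, -0.7]
width: 0.318
gripper_force: 20.0
[354.3 -92.5  12.6]
```

```bash

python3 -m creep '[{"dp":[0.9,-0.24,0],"delta_rot":[0,0,0],"fingers":0.1},{"dp":[0.9,-0.24,0],"delta_rot":[0,0,0],"fingers":0.1},{"dp":[0.9,-0.24,0],"delta_rot":[0,0,0],"fingers":0.1},{"dp":[0.9,-0.24,0],"delta_rot":[0,0,0],"fingers":0.1},{"dp":[0.9,-0.24,0],"delta_rot":[0,0,0],"fingers":0.1},{"dp":[0.9,-0.24,0],"delta_rot":[0,0,0],"fingers":0.1},{"dp":[0.9,-0.24,0],"delta_rot":[0,0,0],"fingers":0.1},{"dp":[0.9,-0.24,0],"delta_rot":[0,0,0],"fingers":0.1}]'
python3 -m creep '[{"dp":[0.9,-0.24,0],"delta_rot":[0,0,0],"fingers":0.1},{"dp":[0.9,-0.24,0],"delta_rot":[0,0,0],"fingers":0.1},{"dp":[0.9,-0.24,0],"delta_rot":[0,0,0],"fingers":0.1},{"dp":[0.9,-0.24,0],"delta_rot":[0,0,0],"fingers":0.1},{"dp":[0.9,-0.24,0],"delta_rot":[0,0,0],"fingers":0.1},{"dp":[0.2,0,0],"delta_rot":[0,0,0],"fingers":0.1},{"dp":[0,0,0],"delta_rot":[0,0,0],"fingers":0.1},{"dp":[0,0,0],"delta_rot":[0,0,0],"fingers":0.1}]'
python3 - <<'E'
from h import *
print(todo([.5163,.269,.037]))
E
```

```text
t: 21.78
tool_pos: [0.5431, 0.1273, 0.1628]
eef_rot: [[0.053, 0.999, 0.0], [0.999, -0.053, -0.0], [-0.0, 0.0, -1.0]]
ft_force: [0.1, -0.1, -0.2]
width: 0.31
gripper_force: 20.0
t: 22.45
tool_pos: [0.5149, 0.2683, 0.1625]
eef_rot: [[0.052, 0.999, 0.0], [0.999, -0.052, -0.001], [-0.001, 0.0, -1.0]]
ft_force: [-0.5, -0.4, -0.9]
width: 0.315
gripper_force: 20.0
[  0.8   1.4 125.5]
```

```bash

python3 -m creep '[{"dp":[0,0.04,0.9],"delta_rot":[0,0,0],"fingers":0.1},{"dp":[0,0,0.9],"delta_rot":[0,0,0],"fingers":0.1},{"dp":[0,0,0.8],"delta_rot":[0,0,0],"fingers":0.1},{"dp":[0,0,0.6],"delta_rot":[0,0,0],"fingers":0.1},{"dp":[0,0,0.4],"delta_rot":[0,0,0],"fingers":0.1},{"dp":[0,0,0.3],"delta_rot":[0,0,0],"fingers":0.1},{"dp":[0,0,0.2],"delta_rot":[0,0,0],"fingers":0.1},{"dp":[0,0,0],"delta_rot":[0,0,0],"fingers":0.1}]'
python3 -m creep '[{"dp":[0,0,0.08],"delta_rot":[0,0,0],"fingers":0.1},{"dp":[0,0,0],"delta_rot":[0,0,0],"fingers":0.1},{"dp":[0,0,0],"delta_rot":[0,0,0],"fingers":0.1},{"dp":[0,0,0],"delta_rot":[0,0,0],"fingers":0.1},{"dp":[0,0,0],"delta_rot":[0,0,0],"fingers":0.1},{"dp":[0,0,0],"delta_rot":[0,0,0],"fingers":0.1},{"dp":[0,0,0],"delta_rot":[0,0,0],"fingers":0.1},{"dp":[0,0,0],"delta_rot":[0,0,0],"fingers":0.1}]'
```

```text
t: 23.12
tool_pos: [0.516, 0.2679, 0.039]
eef_rot: [[0.052, 0.999, -0.001], [0.999, -0.052, -0.001], [-0.001, -0.001, -1.0]]
ft_force: [-0.2, -1.1, -0.8]
width: 0.318
gripper_force: 20.0
t: 23.78
tool_pos: [0.5161, 0.2687, 0.0374]
eef_rot: [[0.052, 0.999, 0.0], [0.999, -0.052, 0.0], [0.0, 0.0, -1.0]]
ft_force: [0.4, -0.3, 1.3]
width: 0.318
gripper_force: 20.0
```

```bash

python3 -m creep '[{"dp":[0,0,0],"delta_rot":[0,0,0],"fingers":0.4},{"dp":[0,0,0],"delta_rot":[0,0,0],"fingers":0.5},{"dp":[0,0,-0.3],"delta_rot":[0,0,0],"fingers":0.5},{"dp":[0,0,-0.9],"delta_rot":[0,0,0],"fingers":0.5},{"dp":[0,0,-0.9],"delta_rot":[0,0,0],"fingers":0.5},{"dp":[0,0,-0.9],"delta_rot":[0,0,0],"fingers":0.5},{"dp":[0,0,-0.9],"delta_rot":[0,0,0],"fingers":0.5},{"dp":[-0.7,0,-0.5],"delta_rot":[0,0,0],"fingers":0.5}]'
python3 -m creep '[{"dp":[-0.95,-0.04,-0.1],"delta_rot":[0,0,0],"fingers":0.5},{"dp":[-0.95,-0.04,-0.1],"delta_rot":[0,0,0],"fingers":0.5},{"dp":[-0.95,-0.04,-0.1],"delta_rot":[0,0,0],"fingers":0.5},{"dp":[-0.95,-0.04,-0.1],"delta_rot":[0,0,0],"fingers":0.5},{"dp":[-0.95,-0.04,-0.1],"delta_rot":[0,0,0],"fingers":0.5},{"dp":[-0.95,-0.04,-0.1],"delta_rot":[0,0,0],"fingers":0.5},{"dp":[-0.95,-0.04,-0.1],"delta_rot":[0,0,0],"fingers":0.5},{"dp":[-0.95,-0.04,-0.1],"delta_rot":[0,0,0],"fingers":0.5}]'
python3 -m creep '[{"dp":[-0.95,-0.04,0],"delta_rot":[0,0,0],"fingers":0.5},{"dp":[-0.95,-0.04,0],"delta_rot":[0,0,0],"fingers":0.5},{"dp":[-0.95,-0.04,0],"delta_rot":[0,0,0],"fingers":0.5},{"dp":[-0.95,-0.04,0],"delta_rot":[0,0,0],"fingers":0.5},{"dp":[-0.95,-0.04,0],"delta_rot":[0,0,0],"fingers":0.5},{"dp":[-0.95,-0.04,0],"delta_rot":[0,0,0],"fingers":0.5},{"dp":[-0.95,-0.04,0],"delta_rot":[0,0,0],"fingers":0.5},{"dp":[0,0,0],"delta_rot":[0,0,0],"fingers":0.5}]'
python3 - <<'E'
from h import *
d=snap('wrist','w6');snap('scene','scene3');o=bot.get_obs();print(o['tool_pos'],proj(d,[.4715,-.204,.04]))
E
```

```text
t: 24.45
tool_pos: [0.5149, 0.2525, 0.1734]
eef_rot: [[0.047, 0.999, 0.004], [0.999, -0.047, 0.005], [0.005, 0.003, -1.0]]
ft_force: [0.8, 0.7, 0.7]
width: 0.498
gripper_force: 0.0
t: 25.12
tool_pos: [0.4932, 0.0193, 0.1941]
eef_rot: [[0.051, 0.999, 0.001], [0.999, -0.051, -0.0], [-0.0, 0.001, -1.0]]
ft_force: [-0.2, 0.1, -0.3]
width: 0.497
gripper_force: 0.0
t: 25.78
tool_pos: [0.4737, -0.1844, 0.1935]
eef_rot: [[0.058, 0.998, -0.001], [0.998, -0.058, -0.002], [-0.002, -0.0, -1.0]]
ft_force: [0.9, -1.1, -0.5]
width: 0.502
gripper_force: 0.0
[ 0.4746377  -0.17909363  0.19361261] [320.0439002  240.60244311]
```

View pics/w6.png

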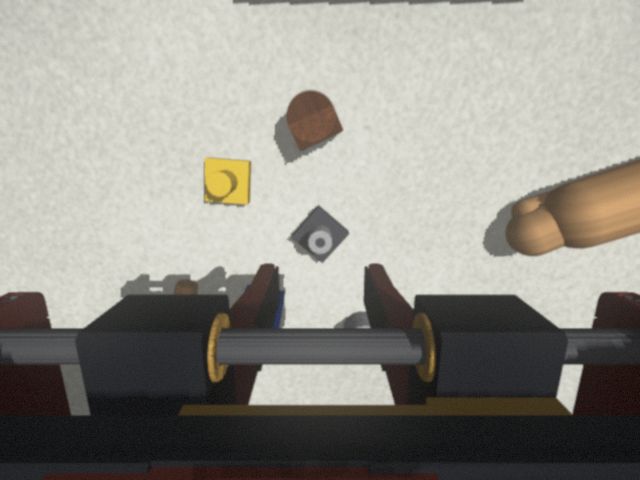

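The grey die is unmoved: its post at (320,240) lies where predicted, and the base is a diamond with corners (320,207), (349,235), (321,263), (291,236). The blue and yellow ones are well off.

```bash
python3 - <<'E'
from h import *
d=load('w6');q=[onz(d,*p,.014)[:2] for p in[(320,207),(349,235),(321,263),(291,236)]]
for i in range(4):
    e=q[(i+1)%4]-q[i];print(np.linalg.norm(e).round(4),np.degrees(np.arctan2(e[1],e[0])).round(1))
print(np.mean(q,0),onz(d,320,241,.04));print(todo([.4715,-.204,.018]),bot.get_obs()['tool_pos'])
E
```

```text
0.0428 -47.8
0.043 -136.8
0.0438 133.0
0.0436 41.9
[ 0.47149064 -0.20575151] [ 0.47143258 -0.20440159  0.04      ]
[-25.1  -1.8 175.6] [ 0.4746377  -0.17909363  0.19361261]
```

```bash

python3 -m creep '[{"dp":[-0.85,-0.05,0],"delta_rot":[0,0,0.4],"fingers":0.5},{"dp":[0,0,0],"delta_rot":[0,0,1],"fingers":0.5},{"dp":[0,0,0],"delta_rot":[0,0,1],"fingers":0.5},{"dp":[0,0,0],"delta_rot":[0,0,1],"fingers":0.5},{"dp":[0,0,0],"delta_rot":[0,0,1],"fingers":0.5},{"dp":[0,0,0],"delta_rot":[0,0,1],"fingers":0.5},{"dp":[0,0,0],"delta_rot":[0,0,1],"fingers":0.5},{"dp":[0,0,0],"delta_rot":[0,0,1],"fingers":0.5}]' 20
python3 -m creep '[{"dp":[0,0,0.8],"delta_rot":[0,0,0],"fingers":0.5},{"dp":[0,0,0.8],"delta_rot":[0,0,0],"fingers":0.5},{"dp":[0,0,0.8],"delta_rot":[0,0,0],"fingers":0.5},{"dp":[0,0,0],"delta_rot":[0,0,0],"fingers":0.5},{"dp":[0,0,0],"delta_rot":[0,0,0],"fingers":0.5},{"dp":[0,0,0],"delta_rot":[0,0,0],"fingers":0.5},{"dp":[0,0,0],"delta_rot":[0,0,0],"fingers":0.5},{"dp":[0,0,0],"delta_rot":[0,0,0],"fingers":0.5}]'
python3 - <<'E'
from h import *
print(todo([.4715,-.2045,.020]))
E
```

```text
t: 26.55
tool_pos: [0.4726, -0.2017, 0.1937]
eef_rot: [[0.737, 0.676, 0.001], [0.676, -0.737, 0.0], [0.001, 0.0, -1.0]]
ft_force: [0.9, -0.7, -0.5]
width: 0.498
gripper_force: 0.0
t: 27.22
tool_pos: [0.473, -0.2038, 0.1227]
eef_rot: [[0.735, 0.678, 0.002], [0.678, -0.735, -0.001], [0.001, 0.002, -1.0]]
ft_force: [0.3, 0.4, -0.7]
width: 0.501
gripper_force: 0.0
[ -1.7  -0.7 102.7]
```

```bash

python3 -m creep '[{"dp":[-0.05,0,0.9],"delta_rot":[0,0,0],"fingers":0.5},{"dp":[0,0,0.8],"delta_rot":[0,0,0],"fingers":0.5},{"dp":[0,0,0.7],"delta_rot":[0,0,0],"fingers":0.5},{"dp":[0,0,0.5],"delta_rot":[0,0,0],"fingers":0.5},{"dp":[0,0,0.3],"delta_rot":[0,0,0],"fingers":0.5},{"dp":[0,0,0.2],"delta_rot":[0,0,0],"fingers":0.5},{"dp":[0,0,0],"delta_rot":[0,0,0],"fingers":0.4},{"dp":[0,0,0],"delta_rot":[0,0,0],"fingers":0.1}]'
python3 -m creep '[{"dp":[0,0,0],"delta_rot":[0,0,0],"fingers":0.1},{"dp":[0,0,0],"delta_rot":[0,0,0],"fingers":0.1},{"dp":[0,0,0],"delta_rot":[0,0,0],"fingers":0.1},{"dp":[0,0,0],"delta_rot":[0,0,0],"fingers":0.1},{"dp":[0,0,0],"delta_rot":[0,0,0],"fingers":0.1},{"dp":[0,0,0],"delta_rot":[0,0,0],"fingers":0.1},{"dp":[0,0,0],"delta_rot":[0,0,0],"fingers":0.1},{"dp":[0,0,0],"delta_rot":[0,0,0],"fingers":0.1}]'
```

```text
t: 27.88
tool_pos: [0.4715, -0.2048, 0.0199]
eef_rot: [[0.736, 0.677, 0.001], [0.677, -0.736, -0.0], [0.0, 0.001, -1.0]]
ft_force: [-0.5, -0.4, -0.6]
width: 0.387
gripper_force: 0.0
t: 28.55
tool_pos: [0.4718, -0.2051, 0.0202]
eef_rot: [[0.736, 0.677, 0.002], [0.677, -0.736, -0.001], [0.001, 0.002, -1.0]]
ft_force: [-0.4, 0.2, 7.4]
width: 0.267
gripper_force: 20.0
```

```bash

python3 -m creep '[{"dp":[0,0,-0.5],"delta_rot":[0,0,0],"fingers":0.1},{"dp":[0,0,-0.9],"delta_rot":[0,0,0],"fingers":0.1},{"dp":[0,0,-0.9],"delta_rot":[0,0,-1],"fingers":0.1},{"dp":[0,0,-0.9],"delta_rot":[0,0,-1],"fingers":0.1},{"dp":[0,0,-0.9],"delta_rot":[0,0,-1],"fingers":0.1},{"dp":[0,0,-0.3],"delta_rot":[0,0,-1],"fingers":0.1},{"dp":[0,0,0],"delta_rot":[0,0,-1],"fingers":0.1},{"dp":[0,0,0],"delta_rot":[0,0,-1],"fingers":0.1}]'
python3 -m creep '[{"dp":[0,0,0],"delta_rot":[0,0,-1],"fingers":0.1},{"dp":[0,0,0],"delta_rot":[0,0,-0.4],"fingers":0.1},{"dp":[0.95,0.05,0],"delta_rot":[0,0,0],"fingers":0.1},{"dp":[0.95,0.05,0],"delta_rot":[0,0,0],"fingers":0.1},{"dp":[0.95,0.05,0],"delta_rot":[0,0,0],"fingers":0.1},{"dp":[0.95,0.05,0],"delta_rot":[0,0,0],"fingers":0.1},{"dp":[0.95,0.05,0],"delta_rot":[0,0,0],"fingers":0.1},{"dp":[0.95,0.05,0],"delta_rot":[0,0,0],"fingers":0.1}]'
python3 -m creep '[{"dp":[0.95,0.05,0],"delta_rot":[0,0,0],"fingers":0.1},{"dp":[0.95,0.05,0],"delta_rot":[0,0,0],"fingers":0.1},{"dp":[0.95,0.05,0],"delta_rot":[0,0,0],"fingers":0.1},{"dp":[0.95,0.05,0],"delta_rot":[0,0,0],"fingers":0.1},{"dp":[0.95,0.05,0],"delta_rot":[0,0,0],"fingers":0.1},{"dp":[0.95,0.05,0],"delta_rot":[0,0,0],"fingers":0.1},{"dp":[0,0,0],"delta_rot":[0,0,0],"fingers":0.1},{"dp":[0,0,0],"delta_rot":[0,0,0],"fingers":0.1}]'
python3 - <<'E'
from h import *
snap('wrist','w7');print(todo([.5097,.142,.0365]))
E
```

```text
t: 29.22
tool_pos: [0.471, -0.205, 0.1523]
eef_rot: [[0.192, 0.981, 0.001], [0.981, -0.192, -0.001], [-0.001, 0.001, -1.0]]
ft_force: [-1.1, -0.6, -2.4]
width: 0.268
gripper_force: 20.0
t: 29.88
tool_pos: [0.4882, -0.0333, 0.1512]
eef_rot: [[0.052, 0.999, -0.0], [0.999, -0.052, -0.0], [-0.0, -0.0, -1.0]]
ft_force: [0.3, 0.9, -1.3]
width: 0.268
gripper_force: 20.0
t: 30.55
tool_pos: [0.5059, 0.1376, 0.1511]
eef_rot: [[0.048, 0.999, -0.001], [0.999, -0.048, 0.0], [0.0, -0.001, -1.0]]
ft_force: [-0.1, -0.2, -2.5]
width: 0.266
gripper_force: 20.0
[  6.4   3.5 114.4]
```

View pics/w7.png

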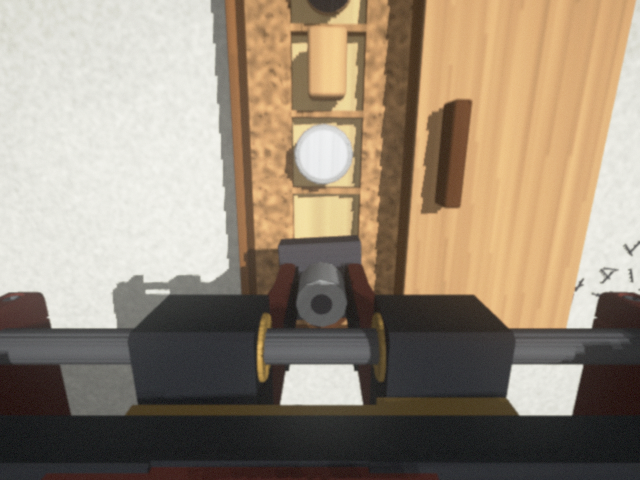

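The brush stands in pocket 3 at (328,62) and the tin is unmoved at (323,153). The die is held upright and square over pocket 1. I'll lower it.

```bash

python3 -m creep '[{"dp":[0.2,0.1,0.7],"delta_rot":[0,0,0],"fingers":0.1},{"dp":[0,0,0.7],"delta_rot":[0,0,0],"fingers":0.1},{"dp":[0,0,0.7],"delta_rot":[0,0,0],"fingers":0.1},{"dp":[0,0,0],"delta_rot":[0,0,0],"fingers":0.1},{"dp":[0,0,0],"delta_rot":[0,0,0],"fingers":0.1},{"dp":[0,0,0],"delta_rot":[0,0,0],"fingers":0.1},{"dp":[0,0,0],"delta_rot":[0,0,0],"fingers":0.1},{"dp":[0,0,0],"delta_rot":[0,0,0],"fingers":0.1}]'
python3 - <<'E'
from h import *
print(todo([.5097,.142,.0365]))
E
```

```text
t: 31.27
tool_pos: [0.5107, 0.1416, 0.0895]
eef_rot: [[0.052, 0.999, 0.002], [0.999, -0.052, 0.0], [0.0, 0.002, -1.0]]
ft_force: [0.7, 0.8, -2.1]
width: 0.266
gripper_force: 20.0
[ 0.3 -1.1 53. ]
```

```bash

python3 -m creep '[{"dp":[0,-0.03,0.5],"delta_rot":[0,0,0],"fingers":0.1},{"dp":[0,0,0.5],"delta_rot":[0,0,0],"fingers":0.1},{"dp":[0,0,0.35],"delta_rot":[0,0,0],"fingers":0.1},{"dp":[0,0,0.25],"delta_rot":[0,0,0],"fingers":0.1},{"dp":[0,0,0.1],"delta_rot":[0,0,0],"fingers":0.1},{"dp":[0,0,0],"delta_rot":[0,0,0],"fingers":0.1},{"dp":[0,0,0],"delta_rot":[0,0,0],"fingers":0.1},{"dp":[0,0,0],"delta_rot":[0,0,0],"fingers":0.1}]'
```

```text
t: 31.93
tool_pos: [0.5094, 0.142, 0.0378]
eef_rot: [[0.052, 0.999, 0.001], [0.999, -0.052, 0.0], [0.0, 0.001, -1.0]]
ft_force: [-0.0, -0.0, -1.5]
width: 0.266
gripper_force: 20.0
```

```bash

python3 -m creep '[{"dp":[0,0,0.08],"delta_rot":[0,0,0],"fingers":0.1},{"dp":[0,0,0],"delta_rot":[0,0,0],"fingers":0.1},{"dp":[0,0,0],"delta_rot":[0,0,0],"fingers":0.35},{"dp":[0,0,0],"delta_rot":[0,0,0],"fingers":0.45},{"dp":[0,0,-0.3],"delta_rot":[0,0,0],"fingers":0.45},{"dp":[0,0,-0.9],"delta_rot":[0,0,0],"fingers":0.45},{"dp":[0,0,-0.9],"delta_rot":[0,0,0],"fingers":0.45},{"dp":[0,0,-0.9],"delta_rot":[0,0,0],"fingers":0.45}]'
python3 -m creep '[{"dp":[0.5,0,-0.9],"delta_rot":[0,0,0],"fingers":0.45},{"dp":[0.6,0,-0.9],"delta_rot":[0,0,0],"fingers":0.45},{"dp":[0.6,0,-0.3],"delta_rot":[0,0,0],"fingers":0.45},{"dp":[0.3,0,0],"delta_rot":[0,0,0],"fingers":0.45},{"dp":[0,0,0],"delta_rot":[0,0,0],"fingers":0.45},{"dp":[0,0,0],"delta_rot":[0,0,0],"fingers":0.45},{"dp":[0,0,0],"delta_rot":[0,0,0],"fingers":0.45},{"dp":[0,0,0],"delta_rot":[0,0,0],"fingers":0.45}]'
python3 - <<'E'
from h import *
snap('wrist','w8');d=snap('scene','scene4');cv2.imwrite('pics/c4.png',np.vstack([cv2.resize(d['pixels'][240:400,320:540,::-1],(640,466),interpolation=cv2.INTER_CUBIC)]));print(todo([.5984,.1994,.071]))
E
```

```text
t: 32.6
tool_pos: [0.5085, 0.142, 0.1263]
eef_rot: [[0.051, 0.999, -0.001], [0.999, -0.051, 0.0], [0.0, -0.001, -1.0]]
ft_force: [0.5, 0.7, 0.5]
width: 0.447
gripper_force: 0.0
t: 33.27
tool_pos: [0.5117, 0.2002, 0.1866]
eef_rot: [[0.053, 0.999, -0.002], [0.999, -0.053, -0.001], [-0.001, -0.002, -1.0]]
ft_force: [0.1, 0.7, 0.9]
width: 0.451
gripper_force: 0.0
[  3.4  86.7 115.9]
```

View pics/w8.png

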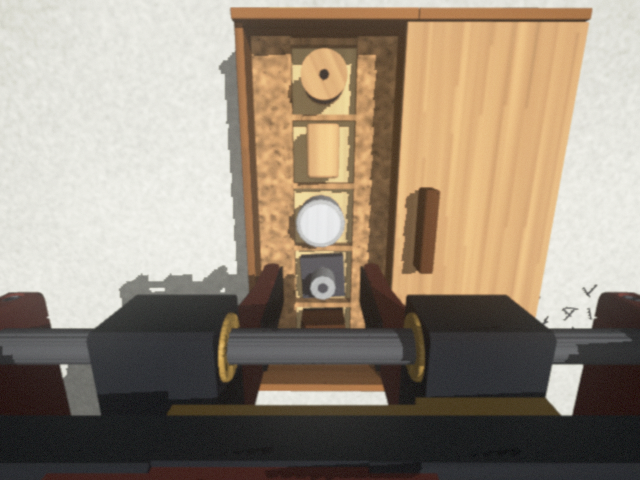

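View pics/c4.png

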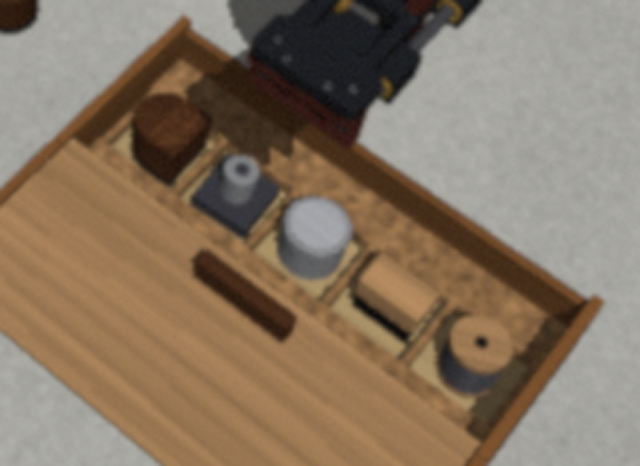

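All five pieces stand upright, one per pocket, and the cover is still back. Now I'll pinch the ridge and shut it.

```bash

python3 -m creep '[{"dp":[0.1,0.75,0],"delta_rot":[0,0,0],"fingers":0.5},{"dp":[0,0.75,0],"delta_rot":[0,0,0],"fingers":0.5},{"dp":[0,0.75,0],"delta_rot":[0,0,0],"fingers":0.5},{"dp":[0,0.65,0],"delta_rot":[0,0,0],"fingers":0.5},{"dp":[0,0,0.4],"delta_rot":[0,0,0],"fingers":0.5},{"dp":[0,0,0.8],"delta_rot":[0,0,0],"fingers":0.5},{"dp":[0,0,0.8],"delta_rot":[0,0,0],"fingers":0.5},{"dp":[0,0,0],"delta_rot":[0,0,0],"fingers":0.5}]'
python3 - <<'E'
from h import *
print(todo([.5984,.1994,.072]))
E
```

```text
t: 34.03
tool_pos: [0.5961, 0.1982, 0.1226]
eef_rot: [[0.052, 0.999, -0.007], [0.999, -0.052, -0.003], [-0.003, -0.007, -1.0]]
ft_force: [-0.6, -0.2, -1.1]
width: 0.501
gripper_force: 0.0
[ 1.5  2.6 50.5]
```

```bash

python3 -m creep '[{"dp":[0,0.05,0.6],"delta_rot":[0,0,0],"fingers":0.5},{"dp":[0,0,0.6],"delta_rot":[0,0,0],"fingers":0.5},{"dp":[0,0,0.35],"delta_rot":[0,0,0],"fingers":0.5},{"dp":[0,0,0.1],"delta_rot":[0,0,0],"fingers":0.5},{"dp":[0,0,0],"delta_rot":[0,0,0],"fingers":0.3},{"dp":[0,0,0],"delta_rot":[0,0,0],"fingers":0},{"dp":[0,0,0],"delta_rot":[0,0,0],"fingers":0},{"dp":[0,0,0],"delta_rot":[0,0,0],"fingers":0}]' 20
python3 -m creep '[{"dp":[0,0,0],"delta_rot":[0,0,0],"fingers":0},{"dp":[0,-0.4,0],"delta_rot":[0,0,0],"fingers":0},{"dp":[0,-0.45,0],"delta_rot":[0,0,0],"fingers":0},{"dp":[0,-0.45,0],"delta_rot":[0,0,0],"fingers":0},{"dp":[0,-0.45,0],"delta_rot":[0,0,0],"fingers":0},{"dp":[0,-0.45,0],"delta_rot":[0,0,0],"fingers":0},{"dp":[0,-0.45,0],"delta_rot":[0,0,0],"fingers":0},{"dp":[0,-0.45,0],"delta_rot":[0,0,0],"fingers":0}]'
python3 -m creep '[{"dp":[0,-0.4,0],"delta_rot":[0,0,0],"fingers":0},{"dp":[0,-0.3,0],"delta_rot":[0,0,0],"fingers":0},{"dp":[0,-0.2,0],"delta_rot":[0,0,0],"fingers":0},{"dp":[0,-0.1,0],"delta_rot":[0,0,0],"fingers":0},{"dp":[0,0,0],"delta_rot":[0,0,0],"fingers":0},{"dp":[0,0,0],"delta_rot":[0,0,0],"fingers":0},{"dp":[0,0,0],"delta_rot":[0,0,0],"fingers":0},{"dp":[0,0,0],"delta_rot":[0,0,0],"fingers":0}]'
```

```text
t: 34.7
tool_pos: [0.6011, 0.2004, 0.0795]
eef_rot: [[0.052, 0.999, 0.002], [0.999, -0.052, 0.0], [0.001, 0.001, -1.0]]
ft_force: [0.2, 0.9, -0.3]
width: 0.241
gripper_force: 0.0
t: 35.37
tool_pos: [0.5084, 0.2052, 0.0789]
eef_rot: [[0.052, 0.999, 0.002], [0.999, -0.052, 0.001], [0.001, 0.002, -1.0]]
ft_force: [4.2, 0.8, -2.2]
width: 0.136
gripper_force: 20.0
t: 36.03
tool_pos: [0.4778, 0.2069, 0.0788]
eef_rot: [[0.052, 0.999, -0.0], [0.999, -0.052, 0.0], [0.0, -0.0, -1.0]]
ft_force: [-2.1, 1.5, 7.6]
width: 0.134
gripper_force: 20.0
```

```bash

python3 -m creep '[{"dp":[0,-0.1,0],"delta_rot":[0,0,0],"fingers":0},{"dp":[0,-0.1,0],"delta_rot":[0,0,0],"fingers":0},{"dp":[0,-0.1,0],"delta_rot":[0,0,0],"fingers":0},{"dp":[0,-0.05,0],"delta_rot":[0,0,0],"fingers":0},{"dp":[0,0,0],"delta_rot":[0,0,0],"fingers":0},{"dp":[0,0,0],"delta_rot":[0,0,0],"fingers":0},{"dp":[0,0,0],"delta_rot":[0,0,0],"fingers":0},{"dp":[0,0,0],"delta_rot":[0,0,0],"fingers":0}]'
```

```text
t: 36.7
tool_pos: [0.4686, 0.2074, 0.0788]
eef_rot: [[0.052, 0.999, 0.002], [0.999, -0.052, 0.001], [0.001, 0.002, -1.0]]
ft_force: [4.1, 1.2, 3.0]
width: 0.132
gripper_force: 20.0
```

```bash

python3 -m creep '[{"dp":[0,-0.1,0],"delta_rot":[0,0,0],"fingers":0},{"dp":[0,0,0],"delta_rot":[0,0,0],"fingers":0},{"dp":[0,0,0],"delta_rot":[0,0,0],"fingers":0},{"dp":[0,0,0],"delta_rot":[0,0,0],"fingers":0},{"dp":[0,0,0],"delta_rot":[0,0,0],"fingers":0},{"dp":[0,0,0],"delta_rot":[0,0,0],"fingers":0},{"dp":[0,0,0],"delta_rot":[0,0,0],"fingers":0},{"dp":[0,0,0],"delta_rot":[0,0,0],"fingers":0}]'
```

```text
t: 37.37
tool_pos: [0.4686, 0.2075, 0.0789]
eef_rot: [[0.053, 0.999, 0.007], [0.999, -0.053, 0.003], [0.003, 0.007, -1.0]]
ft_force: [15.4, 2.9, -6.6]
width: 0.132
gripper_force: 20.0
```

The cover is at its stop (15 N, travel 129.8 mm). I'll back off the press, release, rise and check.

```bash

python3 -m creep '[{"dp":[0,0.1,0],"delta_rot":[0,0,0],"fingers":0.2},{"dp":[0,0,0],"delta_rot":[0,0,0],"fingers":0.45},{"dp":[0,0,0],"delta_rot":[0,0,0],"fingers":0.5},{"dp":[0,0,-0.4],"delta_rot":[0,0,0],"fingers":0.5},{"dp":[0,0,-0.9],"delta_rot":[0,0,0],"fingers":0.5},{"dp":[0,0,-0.9],"delta_rot":[0,0,0],"fingers":0.5},{"dp":[0,0,-0.9],"delta_rot":[0,0,0],"fingers":0.5},{"dp":[0,0,-0.9],"delta_rot":[0,0,0],"fingers":0.5}]'
python3 -m creep '[{"dp":[0,0,0],"delta_rot":[0,0,0],"fingers":0.5},{"dp":[0,0,0],"delta_rot":[0,0,0],"fingers":0.5},{"dp":[0,0,0],"delta_rot":[0,0,0],"fingers":0.5},{"dp":[0,0,0],"delta_rot":[0,0,0],"fingers":0.5},{"dp":[0,0,0],"delta_rot":[0,0,0],"fingers":0.5},{"dp":[0,0,0],"delta_rot":[0,0,0],"fingers":0.5},{"dp":[0,0,0],"delta_rot":[0,0,0],"fingers":0.5},{"dp":[0,0,0],"delta_rot":[0,0,0],"fingers":0.5}]'
python3 - <<'E'
from h import *
d=snap('wrist','w9');print(proj(d,[.4686,.2065,.088]))
E
```

```text
t: 38.03
tool_pos: [0.4662, 0.2071, 0.2001]
eef_rot: [[0.05, 0.999, -0.001], [0.999, -0.05, -0.0], [-0.0, -0.001, -1.0]]
ft_force: [0.6, -0.1, 0.8]
width: 0.503
gripper_force: 0.0
t: 38.7
tool_pos: [0.467, 0.207, 0.1979]
eef_rot: [[0.051, 0.999, -0.001], [0.999, -0.051, -0.0], [-0.0, -0.001, -1.0]]
ft_force: [-0.8, -0.4, 0.4]
width: 0.503
gripper_force: 0.0
[322.9353542  232.83458708]
```

View pics/w9.png

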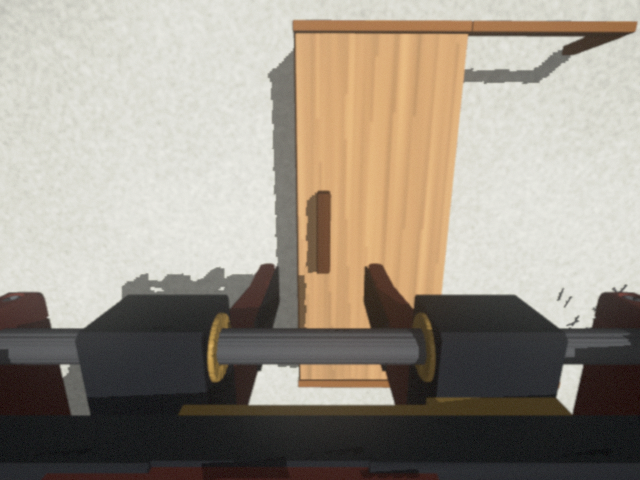

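The cover lies flush over the case front. The ridge is at (323,232), where the shut position predicts (323,233), and the gripper is clear.

```bash
python3 -c "
from workcell import bot
print(bot.sign_off())"
```

```text
the job is handed in; nothing more can be done
None
```

The job is handed in (no verdict came back): the spool, brush and die now stand upright in pockets 4, 3 and 1 beside the heel and tin already in the case, the cover is fully shut, and the spare heel and tin are still on the bench.

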